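# Change over the bush rack

### The arm

A 6-joint arm with a two-finger parallel gripper is mounted at the origin on a cart in front of the work surface, level with it; the furniture and walls round the work are solid. World frame = base frame: x ahead of the robot, y to its left, z up, the work surface at z = 0. Lengths are in m, angles in degrees, forces in N, time in s.
With the tool pointing down it reaches from about 0.35 to 0.925 m from the base axis. Payload 6.4 kg.
Tool frame: the origin (TCP) lies at the centre of the arm's flange, where the gripper is bolted on; the fingertips stand 173 mm ahead of it and the grasp point (between the pads) lies 155 mm ahead of it (arm.tcp_to_grasp is the distance from the TCP to the grasp point, in m); z points along the fingers, y is the line along which they close (so a half turn about z gives the same grasp; the last joint's range is limited). The gripper opens to 85 mm and grips with 20 to 120 N. Pads are 22 mm wide; open, the fingers measure 114 mm over their backs; the gripper's body (76 mm by 85 mm) begins 54 mm behind the grasp point. The pads swing forward as they close: fully open they stand 13 mm farther back than shut.
Start: joints at [59.181, 14.043, 89.255, -0, 76.702, -9.975], TCP at [0.231, 0.607, 0.405] pointing down, gripper open.
Joint ranges: [-179.41, 179.41], [-58.25, 129.5], [7.25, 145.43], [-54.29, 234.29], [11.92, 165.04], [-157.13, 157.13]. Speed limits (degrees/s): [147.25, 147.25, 180, 180, 180, 180].

### API

Orientations are given as [roll, pitch, yaw] about the fixed x, y, z axes, in that order (R = Rz(yaw) Ry(pitch) Rx(roll)).
In Python, from station import status, eyes, order, models, arm gives the robot as it stands.
- The arm moves only by the tool step_arm, never from a script. Its argument "increments" is a list of rows, each an object with "translation": the shift along the tool's x, y, z as a fraction of full scale, a list of three; "rot": the turn, a rotation vector about the tool's x, y, z as a fraction of full scale, a list of three; "fingers": the opening, from -1 (shut) to 1 (fully open), so that 0 is half open. In form: [{"translation": [tx, ty, tz], "rot": [ax, ay, az], "fingers": fingers}, ...]. A call has exactly 10 rows; each row shifts and turns the commanded pose from where the row before left it, along the tool's axes as they then stand; what a row does not reach is not made up. Full scale, the value 1, is 30 mm for a shift and 4 degrees for a turn. A row lasts 1/10 s, in which the tool goes at most 50 mm and 8.59 degrees, less where a joint would pass 70% of its speed; a pose out of reach is approached as far as the arm can. A call with a number of a shift or a turn outside -1 to 1 is refused whole. A call with a gripper value outside its range is refused whole. The fingers move at their own pace and stop on an object; "newtons" is the grip in N (left out, the last holds). Time passes only in rows, so rows that do not move let the fingers close, or fill a call up. It gives the time, the measured TCP pose, the force, the opening and the grip force at its end, in the units of the state.
- status.get_obs(): the state, without advancing time (a new reading comes with each control period).
- eyes.get_image(name): name is "scene" or "top"; returns (picture, depth): 420x560x3 uint8, blue, green, red; 420x560 float32, m along the optical axis (not along the pixel's ray), 0 where there is no reading.
- eyes.get_calibration(name): a dict with "vfov" (degrees; the focal length in pixels is half the picture's height over the tangent of half this angle, whatever the lens; pixels are square), "cx", "cy" (the principal point, pixels), "xyz" and "rotation" of the camera in the world. Camera axes: x right, y down, z forward; pixel columns grow to the right and rows downward; lengths in m; the calibration is good to about 2 mm. A picture is of the moment at which its call begins. get_calibration takes no time and is no camera call.
- order.hand_in(): hands the job in; it is judged then, once.
Trained networks look in the newest picture that a camera, given by its name, has taken for a name from the list of things; names that differ only in an ending like _2 or _b are one class to them, and where a whole thing is asked for, a point or a joint stands for the part that bears it (a point fixed in the world has none). Each returns a list of dicts, best first, with "score" (0 to 1); they miss things now and then, are a little off and sometimes report something else, mostly with a low value. They report only what shows in the picture. A call takes as long as a camera call. They do not tell look-alikes from the thing itself.
- models.cut_out(camera, thing): "region" (420x560 bool, what is visible of it) and "centre" ([column, row] in pixels, amid what is visible of it).
- models.mark_of(camera, thing): "centre" ([column, row] in pixels: a listed point, or the origin of a listed thing).
The state is a dict: "time": time; "joints": joint angles; "joint_vel": joint speeds; "joint_efforts": joint torques, N m; "eef_pos": TCP position; "tool_rot": TCP orientation; "wrist_force": force on the tool from outside, world axes, zero at the start; "torque": the same for the moment, N m; "gripper_width": opening from 0.0 (shut) to 1.0 (fully open); "finger_force": force on a finger pad.
Only numpy, scipy, OpenCV 4.12 (cv2) and the standard library are available. Lean on these libraries where they do the work, as an engineer would, in place of code of your own. Each camera call takes 0.05 s, during which the arm holds its last target. There are 200 camera calls.

### The job

Change over the conditioning rack: swing its retaining bail up and back, take out the bushes that are in the rack now (the last batch) and stand them upright on the tray, slide every fresh bush that stands on the tray at the start sideways into a slot until it is fully home with its flange under the slotted plate, and then swing the bail forward again until it rests in its catches. Leave the plain sleeve, which has no flange, where it stands.

Things in the scene. Friction and masses are not known exactly. Their poses are not given: they have to be found in the camera images.
- rack: fixed rack: aluminium base, top 8 mm above the worktop; over it a 6 mm steel plate, underside at 22, top at 28 mm, with three slots 24 mm wide, 46 mm apart, open to the front (towards the robot). Origin on the worktop below the middle seat; x from front to back, y left, z up. Front edges at x = -36 mm; end cheeks at y = +-70 mm, up to 75 mm high; between them nothing but bushes above 33 mm
- bail (a joint): retaining bail, a wire frame hinged on the cheeks about the rack's y axis at rack x = 90, z = 55 mm; rad. 0 = shut: its cross bar lies in two open catches across the slot mouths (rack x = -21, z = 40 mm) and locks them. Grows as it swings up and back; 2.1 = back stop. Damped hinge: let go below 1.6 it sinks shut, beyond 1.8 to the stop. It clears bushes that are home, not others
- bail_grip (a point): middle of the bail's black handle bar, 10 mm thick, 68 mm long, parallel to the rack's y axis, 158 mm from the hinge axis; when shut it lies in front of the rack at rack x = -67 mm, 40 mm above the worktop, with 37 mm clear between it and the bail's cross bar (8 mm thick). The bail weighs 0.14 kg and stands up to 220 mm above the worktop when open
- tray: fixed stainless tray 220 x 85 mm to the right of the rack, along it; origin at the centre of its underside, x along its length (about as the rack's x), y left. Floor 3 mm above the worktop, straight rim 8 mm high and 3 mm thick
- slot_1 (a point): seat of slot 1 (rightmost): the point on the base, 8 mm above the worktop, where the centre of a bush's underside lies when it is fully home. Axes as the rack's: the slot's mouth is 36 mm away along -x, its closed end stops a barrel 1.5 mm beyond
- slot_2 (a point): seat of slot 2 (the middle one): the point on the base, 8 mm above the worktop, where the centre of a bush's underside lies when it is fully home. Axes as the rack's: the slot's mouth is 36 mm away along -x, its closed end stops a barrel 1.5 mm beyond
- slot_3 (a point): seat of slot 3 (leftmost): the point on the base, 8 mm above the worktop, where the centre of a bush's underside lies when it is fully home. Axes as the rack's: the slot's mouth is 36 mm away along -x, its closed end stops a barrel 1.5 mm beyond
- fresh_a: flanged bush: turned brass barrel 20 mm in diameter, upright on a flange 40 mm in diameter and 8 mm thick at its foot; 54 mm tall overall, 13 mm bore; about 0.13 kg. Origin at the centre of its underside, z up the barrel. Fresh: stands on the tray at the start; may be absent
- fresh_b: flanged bush: turned brass barrel 20 mm in diameter, upright on a flange 40 mm in diameter and 8 mm thick at its foot; 54 mm tall overall, 13 mm bore; about 0.13 kg. Origin at the centre of its underside, z up the barrel. Fresh: stands on the tray at the start; may be absent
- fresh_c: flanged bush: turned brass barrel 20 mm in diameter, upright on a flange 40 mm in diameter and 8 mm thick at its foot; 54 mm tall overall, 13 mm bore; about 0.13 kg. Origin at the centre of its underside, z up the barrel. Fresh: stands on the tray at the start; may be absent
- done_a: flanged bush: turned brass barrel 20 mm in diameter, upright on a flange 40 mm in diameter and 8 mm thick at its foot; 54 mm tall overall, 13 mm bore; about 0.13 kg. Origin at the centre of its underside, z up the barrel. From the last batch: home in a slot of the rack at the start; may be absent
- done_b: flanged bush: turned brass barrel 20 mm in diameter, upright on a flange 40 mm in diameter and 8 mm thick at its foot; 54 mm tall overall, 13 mm bore; about 0.13 kg. Origin at the centre of its underside, z up the barrel. From the last batch: home in a slot of the rack at the start; may be absent
- done_c: flanged bush: turned brass barrel 20 mm in diameter, upright on a flange 40 mm in diameter and 8 mm thick at its foot; 54 mm tall overall, 13 mm bore; about 0.13 kg. Origin at the centre of its underside, z up the barrel. From the last batch: home in a slot of the rack at the start; may be absent
- sleeve: plain brass sleeve without a flange, 20 mm in diameter and 54 mm tall, standing upright on the worktop to the right of the tray; no part of the job. Origin at the centre of its underside
Mind the look-alikes: they are no part of the job. Leave any blue or red look-alike of the fresh_c alone.

How it is judged (in metres and radians):
On the way, in this order (a step that is already met when the one before it is completed fails the run):
1. the bail is swung up and back, out of the way (value of joint bail above 1.8 rad), for 0.2 s.
2. every fresh bush is fully home in a slot, every bush of the last batch stands on the tray (((horizontal distance between fresh_a and slot_1 below 0.008 m and z of fresh_a in the frame of slot_1 between -0.004 and 0.004 m) or (horizontal distance between fresh_a and slot_2 below 0.008 m and z of fresh_a in the frame of slot_2 between -0.004 and 0.004 m) or (horizontal distance between fresh_a and slot_3 below 0.008 m and z of fresh_a in the frame of slot_3 between -0.004 and 0.004 m)) and angle between each of fresh_a, fresh_b, fresh_c, done_a, done_b, done_c's own z axis and vertical below 0.15 rad and ((horizontal distance between fresh_b and slot_1 below 0.008 m and z of fresh_b in the frame of slot_1 between -0.004 and 0.004 m) or (horizontal distance between fresh_b and slot_2 below 0.008 m and z of fresh_b in the frame of slot_2 between -0.004 and 0.004 m) or (horizontal distance between fresh_b and slot_3 below 0.008 m and z of fresh_b in the frame of slot_3 between -0.004 and 0.004 m)) and ((horizontal distance between fresh_c and slot_1 below 0.008 m and z of fresh_c in the frame of slot_1 between -0.004 and 0.004 m) or (horizontal distance between fresh_c and slot_2 below 0.008 m and z of fresh_c in the frame of slot_2 between -0.004 and 0.004 m) or (horizontal distance between fresh_c and slot_3 below 0.008 m and z of fresh_c in the frame of slot_3 between -0.004 and 0.004 m)) and x of done_a in the frame of tray between -0.098 and 0.098 m and y of done_a in the frame of tray between -0.032 and 0.032 m and z of done_a in the frame of tray between -0.001 and 0.007 m and x of done_b in the frame of tray between -0.098 and 0.098 m and y of done_b in the frame of tray between -0.032 and 0.032 m and z of done_b in the frame of tray between -0.001 and 0.007 m and x of done_c in the frame of tray between -0.098 and 0.098 m and y of done_c in the frame of tray between -0.032 and 0.032 m and z of done_c in the frame of tray between -0.001 and 0.007 m), for 0.2 s.
At the end, for the whole second after the job is handed in: every fresh bush stands in a slot on the rack's base, within 8 mm of its seat; every bush of the last batch stands on the tray, all upright (0.15 rad) and at rest; the bail is down in its catches (within 0.06 rad); the plain sleeve still stands within 4 cm of where it was (all of step 2 and value of joint bail below 0.06 rad and linear speed of each of fresh_a, fresh_b, fresh_c, done_a, done_b, done_c below 0.02 m/s and distance of sleeve from where it was at the start of the episode below 0.04 m and angle between sleeve's own z axis and vertical below 0.2 rad); the robot touches nothing.
Of fresh_a, fresh_b, fresh_c only 2 to 3 are there at a start; the rules pass over those that are not, and their reading is None.
Of done_a, done_b, done_c only 1 to 2 are there at a start; the rules pass over those that are not, and their reading is None.
At some moment in a run one of fresh_a, fresh_b, fresh_c may be knocked a few centimetres aside while the robot is not near it.
It also fails if it takes over 210 s, if anything falls off the work surface, if the arm or the gripper's body presses on something with over 40 N, if the wrist force passes 120 N, or if a joint passes its speed limit or range.

## Working session

There is one attempt and no reset: what is moved stays moved. The work goes in short steps, Python scripts to look and compute and a tool call to move; the robot and the scene stay as the last step left them, time stands still between calls to the robot, and variables do not carry over. Pictures are saved under pics/ and viewed, at most 14 in all, crops included, and the job is handed in when it is done.

Besides the shell and the picture viewer there is one more tool, called after "Emit:" by a JSON object that holds its "fn" and its "kwargs", one argument or row to a line. step_arm: Moves the arm, as the interface text tells. Shift numbers are shares of 30 mm and turn numbers shares of 4 degrees, none past 1 either way. Its arguments: {"type":"object","properties":{"increments":{"type":"array"},"newtons":{"type":"number"}},"required":["increments"]}

```bash
ls; mkdir -p pics; python3 - <<'E'
from station import status, eyes, order, models, arm
import cv2
print(status.get_obs())
for n in ("scene","top"):
    p,d=eyes.get_image(n); cv2.imwrite(f"pics/{n}0.png",p); print(n,eyes.get_calibration(n))
E
```

```text
pics
{'time': 0.0, 'joints': array([ 5.91807857e+01,  1.40841222e+01,  8.93285674e+01,  1.67528223e-03,
        7.67023260e+01, -9.97520205e+00]), 'joint_vel': array([-0.03700182, -0.01515752, -0.00904623, -0.08707811,  0.02635418,
        0.03205754]), 'joint_efforts': array([ 1.05430918e-03, -4.29510427e+01, -3.26125181e+01, -1.47594851e-04,
        5.52407364e-03, -1.31207804e-05]), 'eef_pos': array([0.23115146, 0.60724902, 0.40354565]), 'tool_rot': array([-1.79887005e+02, -2.15281641e-02,  1.59155580e+02]), 'wrist_force': array([-0.08315006, -0.18947543, -0.20296762]), 'torque': array([0.02541216, 0.00546226, 0.01028164]), 'finger_force': 0.0, 'gripper_width': 1.0019594801664584}
scene {'vfov': 47.41643446451232, 'cx': 266.9593848021501, 'cy': 202.61362024389186, 'xyz': array([0.18610221, 0.71443355, 0.81721673]), 'rotation': array([-141.14065432,    0.91283094, -150.28605709])}
top {'vfov': 53.109464647050416, 'cx': 281.6205656348339, 'cy': 208.7575780759462, 'xyz': array([0.40918501, 0.16568281, 0.89843013]), 'rotation': array([-175.06067177,    0.88341727,  -90.89462093])}
```

View pics/scene0.png

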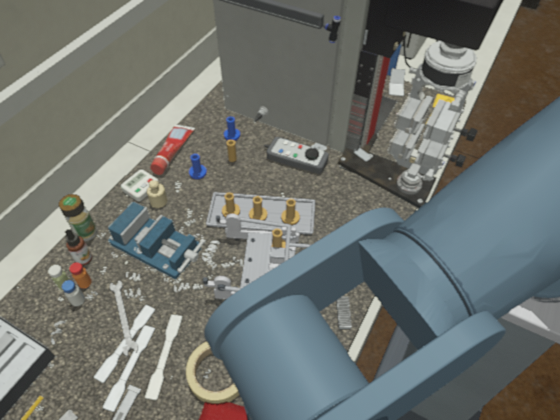

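View pics/top0.png

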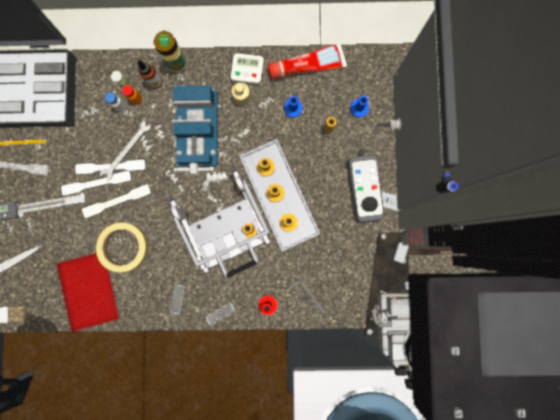

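The overview shows three fresh bushes on the tray at top (265,166), (275,191) and (288,222). One last-batch bush is in the rightmost slot at (249,229), and the bail handle is at about (240,263). Look-alikes are blue (293,105), blue (361,105) and red (268,305), and the sleeve is at (331,124).

```bash
cat > h.py <<'E'
from station import status, eyes, order, models, arm
import cv2, numpy as np
from scipy.spatial.transform import Rotation as R
def cal(n):
    c=eyes.get_calibration(n); f=210/np.tan(np.radians(c["vfov"]/2))
    return c,f,R.from_euler("xyz",c["rotation"],degrees=True).as_matrix()
def onz(n,uv,z):
    "pixel -> world point on the plane of height z"
    c,f,M=cal(n); r=M@[(uv[0]-c["cx"])/f,(uv[1]-c["cy"])/f,1]
    return c["xyz"]+r*(z-c["xyz"][2])/r[2]
def atd(n,uv,d):
    c,f,M=cal(n); return c["xyz"]+M@np.array([(uv[0]-c["cx"])/f,(uv[1]-c["cy"])/f,1])*d
def proj(n,P):
    c,f,M=cal(n); q=(np.atleast_2d(P)-c["xyz"])@M
    return np.c_[q[:,0]/q[:,2]*f+c["cx"],q[:,1]/q[:,2]*f+c["cy"]]
def cloud(n,d):
    v,u=np.mgrid[0:420,0:560]; c,f,M=cal(n)
    return c["xyz"]+np.stack([(u-c["cx"])/f*d,(v-c["cy"])/f*d,d],-1)@M.T
E
python3 - <<'E'
from h import *
np.set_printoptions(precision=4,suppress=True)
p,d=eyes.get_image("top")
for t,z in (("slot_1",.008),("rack",0),("tray",0),("bail_grip",.04),("fresh_a",.003),("sleeve",0)):
    for r in models.mark_of("top",t): print(t,round(r["score"],2),np.round(r["centre"],1),onz("top",r["centre"],z))
C=cloud("top",d)
# bush tops
m=(C[...,2]>.048)&(C[...,2]<.07)&(d>0)
n,l,s,c=cv2.connectedComponentsWithStats(m.astype(np.uint8))
for i in range(1,n):
    if s[i,4]>15: print(s[i],c[i],np.median(C[l==i],axis=0))
cv2.imwrite("pics/top_crop.png",cv2.resize(p[90:320,150:390],None,fx=2.5,fy=2.5,interpolation=cv2.INTER_CUBIC))
E
```

```text
slot_1 0.77 [227.7 233.8] [0.435  0.2934 0.008 ]
slot_1 0.73 [211.5 248.9] [0.4036 0.3279 0.008 ]
slot_1 0.66 [247.8 230.3] [0.4417 0.2506 0.008 ]
rack 0.65 [227.4 240.5] [0.4209 0.2952 0.    ]
tray 0.6 [278.7 196. ] [0.5147 0.1842 0.    ]
tray 0.22 [251.3 229.8] [0.443  0.2439 0.    ]
bail_grip 0.69 [272.6 194.9] [0.5125 0.1959 0.04  ]
fresh_a 0.82 [358.8 106.4] [0.7078 0.0066 0.003 ]
fresh_a 0.67 [266.6 301.8] [0.2912 0.2129 0.003 ]
fresh_a 0.63 [268.9 166.1] [0.5797 0.2043 0.003 ]
fresh_a 0.6 [292.  106.5] [0.7106 0.1521 0.003 ]
fresh_a 0.56 [283.9 220.9] [0.4607 0.1738 0.003 ]
fresh_a 0.54 [279. 196.] [0.5143 0.1835 0.003 ]
fresh_a 0.53 [276.2 194.4] [0.5179 0.1894 0.003 ]
fresh_a 0.48 [326.9 124.6] [0.6687 0.077  0.003 ]
sleeve 0.58 [329.3 124.8] [0.669  0.0715 0.    ]
[  0  32  66  15 663] [31.8371 39.2172] [0.8519 0.6988 0.0524]
[161  45  22  20 120] [174.3167  57.6583] [0.7974 0.3927 0.0607]
[139  63  17  18 138] [148.5435  73.413 ] [0.7658 0.4465 0.0599]
[378  65  36 180 670] [399.9104 150.294 ] [ 0.6239 -0.0664  0.0573]
[111  71  12  12 108] [116.5926  76.4074] [0.7641 0.51
[... 414 characters left out ...]
 54] [330.7222 121.4444] [0.6606 0.0744 0.0532]
[172 119  40  17 597] [191.8057 127.0168] [0.6523 0.3579 0.0612]
[176 154  33   8 216] [192.6343 157.7407] [0.5908 0.358  0.0499]
[260 158  10  10  56] [264.1607 162.4107] [0.578  0.212  0.0564]
[231 167  30  49 206] [246.4078 190.7476] [0.5219 0.2469 0.0551]
[270 185  10  10  51] [274.2353 189.5686] [0.5205 0.1922 0.0571]
[167 196  23  50 238] [177.7983 219.3739] [0.4663 0.3861 0.0552]
[284 216  10  10  48] [288.1042 220.5625] [0.4582 0.1651 0.057 ]
[242 223  11  10  56] [247.2679 227.7143] [0.4446 0.2472 0.0613]
[262 303  10  11  49] [266.2041 307.898 ] [0.2858 0.2115 0.0541]
[378 316   9   7  37] [382.027  319.6757] [ 0.2598 -0.0166  0.0523]
```

View pics/top_crop.png

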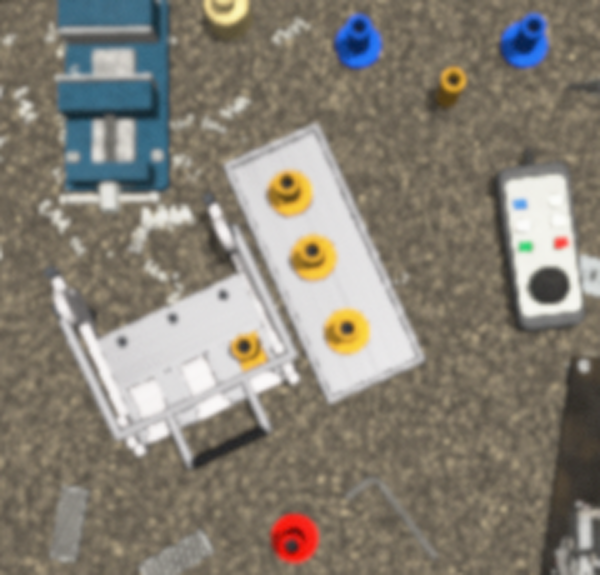

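The crop (scale 2.5, origin (150,90)) shows the fresh bushes on the tray at (288,185), (312,253) and (346,330). The last-batch bush is in slot 1 at (246,348), slots 2 and 3 are empty, and the black handle runs from (192,463) to (268,430). The candidates are the four yellow flanged bushes. Blue (293,105), blue (361,105), red (268,305) and the flangeless sleeve (331,124) are excluded.

```bash
python3 - <<'E'
from h import *
np.set_printoptions(precision=4,suppress=True)
p,d=eyes.get_image("top"); C=cloud("top",d)
cr=lambda *a:[np.array(q)/2.5+[150-.3,90-.3] for q in a]
def line(name,a,b,z):
    A,B=[onz("top",q,z)[:2] for q in cr(a,b)]; v=B-A
    print(name,A,B,"mid",(A+B)/2,"len",np.linalg.norm(v),"ang",np.degrees(np.arctan2(v[1],v[0])))
line("handle",(192,463),(268,430),.045)
line("screws",(122,341),(223,295),.028)
line("tray L",(332,401),(228,165),.008); line("tray R",(422,357),(318,125),.008)
line("tray far",(228,165),(318,125),.008); line("tray near",(332,401),(422,357),.008)
g=cv2.cvtColor(p,cv2.COLOR_BGR2GRAY)
roi=np.zeros(g.shape,bool); roi[250:285,215:270]=1
m=((g<70)&roi&(C[...,2]>.02)).astype(np.uint8)
n,l,s,c=cv2.connectedComponentsWithStats(m); i=1+np.argmax(s[1:,4]); 
v,u=np.nonzero(l==i); rect=cv2.minAreaRect(np.c_[u,v].astype(np.float32)); print("handle",rect,np.median(C[l==i],axis=0),onz("top",rect[0],.045))
# tray: depth? plate pixels
roi[:]=0; roi[185:275,165:272]=1
m=roi&(C[...,2]>.020)&(C[...,2]<.038)
print(m.sum()); print("plate minrect",cv2.minAreaRect((C[m][:,:2]*1000).astype(np.float32)))
for lo,hi in((.065,.09),):
    k=((C[...,2]>lo)&(C[...,2]<hi)); k[:150]=0;k[:,:160]=0;k[280:]=0;k[:,290:]=0
    n,l,s,c=cv2.connectedComponentsWithStats(k.astype(np.uint8))
    for i in range(1,n):
        if s[i,4]>4: print("hi",s[i],C[l==i].mean(0))
# brass segmentation
hsv=cv2.cvtColor(p,cv2.COLOR_BGR2HSV); b=((hsv[...,0]>12)&(hsv[...,0]<32)&(hsv[...,1]>150)).astype(np.uint8)
n,l,s,c=cv2.connectedComponentsWithStats(b)
for i in range(1,n):
    if s[i,4]>30: print("brass",s[i],c[i])
E
```

```text
handle [0.3512 0.2909] [0.3767 0.2293] mid [0.364  0.2601] len 0.06667375125478846 ang -67.51863353057882
screws [0.4514 0.3513] [0.4883 0.2669] mid [0.4699 0.3091] len 0.09210583948495882 ang -66.33746301837462
tray L [0.3988 0.1777] [0.6025 0.2641] mid [0.5007 0.2209] len 0.22129912915914823 ang 22.982852062950073
tray R [0.4347 0.101 ] [0.6361 0.1861] mid [0.5354 0.1435] len 0.2186621494211343 ang 22.883797402974658
tray far [0.6025 0.2641] [0.6361 0.1861] mid [0.6193 0.2251] len 0.08497949090491 ang -66.7302341557944
tray near [0.3988 0.1777] [0.4347 0.101 ] mid [0.4167 0.1394] len 0.08465582099223247 ang -64.94373439536994
handle ((240.8664093017578, 268.10614013671875), (4.717353820800781, 29.959333419799805), 65.55604553222656) [0.3645 0.2616 0.0441] [0.3644 0.2618 0.045 ]
2373
plate minrect ((443.519775390625, 284.4492492675781), (146.44805908203125, 194.9874725341797), 11.366905212402344)
hi [231 167   5   5  15] [0.5635 0.274  0.0675]
hi [235 176   9  13  58] [0.5353 0.2613 0.0721]
hi [167 196   6   5  15] [0.5062 0.4017 0.0668]
hi [171 205   9  14  65] [0.4787 0.3887 0.0717]
brass [155  32  20  21 203] [164.6305  43.3645]
brass [127  89  15  16 127] [135.1102  97.6378]
brass [325 117  11  15 115] [329.9391 123.9565]
brass [  0 140  45   6 155] [ 21.6194 142.0323]
brass [258 159  16  17 202] [265.6931 167.0248]
brass [267 185  17  16 202] [275.1436 192.8267]
brass [281 214  16  17 197] [288.3503 222.2589]
brass [243 224  13  13  96] [249.3229 230.3125]
brass [    1   330   291    90 23187] [151.2287 375.4332]
```

Emit:
{"fn": "step_arm", "kwargs": {
  "increments": [
    {"translation": [-0.8,-0.4,0],"rot": [0,0,1],"fingers": -0.34},
    {"translation": [-0.8,-0.4,0],"rot": [0,0,1],"fingers": -0.34},
    {"translation": [-0.8,-0.4,0],"rot": [0,0,1],"fingers": -0.34},
    {"translation": [-0.8,-0.4,0],"rot": [0,0,1],"fingers": -0.34},
    {"translation": [-0.8,-0.4,0],"rot": [0,0,1],"fingers": -0.34},
    {"translation": [-0.8,-0.4,0],"rot": [0,0,1],"fingers": -0.34},
    {"translation": [-0.8,-0.4,0],"rot": [0,0,1],"fingers": -0.34},
    {"translation": [-0.8,-0.4,0],"rot": [0,0,1],"fingers": -0.34},
    {"translation": [-0.8,-0.4,0],"rot": [0,0,1],"fingers": -0.34},
    {"translation": [-0.8,-0.4,0],"rot": [0,0,1],"fingers": -0.34}
  ],
  "newtons": 20
}}

```text
time: 1.5
eef_pos: [0.3409, 0.3673, 0.4048]
tool_rot: [180.0, 0.0, 119.0]
wrist_force: [-0.5, 0.2, -0.0]
gripper_width: 0.331
finger_force: 0.0
```

```bash
cat >> h.py <<'E'
YAW=23.4; O=np.array([.4258,.2880,0])
RR=R.from_euler("z",YAW,degrees=True).as_matrix()
def rack(P): return (np.asarray(P)-O)@RR            # world -> rack
def unrack(P): return O+RR@np.asarray(P)            # rack -> world
def where():
    s=status.get_obs(); M=R.from_euler("xyz",s["tool_rot"],degrees=True)
    g=s["eef_pos"]+M.apply([0,0,arm.tcp_to_grasp])
    return s,M,g
def go(G,yaw=YAW+90):
    "grasp-point target in the rack frame -> tool-axis shift (units of 30 mm) and turn (units of 4 deg)"
    s,M,g=where(); T=R.from_euler("xyz",[180,0,yaw],degrees=True)
    tcp=unrack(G)-T.apply([0,0,arm.tcp_to_grasp])
    print("t",round(s["time"],1),"grasp(rack mm)",np.round(rack(g)*1000,1),"shift",np.round(T.inv().apply(tcp-s["eef_pos"])/.03,2),
      "turn",np.round(np.degrees((M.inv()*T).as_rotvec())/4,2),"F",np.round(s["wrist_force"],1),"w",round(s["gripper_width"]*85,1),"ff",round(s["finger_force"],1))
E
python3 -c "
from h import *
go([-.067,0,.09])"
```

```text
t 1.5 grasp(rack mm) [-46.3 106.5 250.1] shift [-3.55 -0.69  5.34] turn [0.01 0.   1.4 ] F [-0.5  0.2 -0. ] w 28.1 ff 0.0
```

Emit:
{"fn": "step_arm", "kwargs": {
  "increments": [
    {"translation": [-0.6,-0.1,0.6],"rot": [0,0,0.7],"fingers": -0.34},
    {"translation": [-0.6,-0.1,0.6],"rot": [0,0,0.7],"fingers": -0.34},
    {"translation": [-0.6,-0.1,0.6],"rot": [0,0,0],"fingers": -0.34},
    {"translation": [-0.6,-0.1,0.6],"rot": [0,0,0],"fingers": -0.34},
    {"translation": [-0.6,-0.1,0.6],"rot": [0,0,0],"fingers": -0.34},
    {"translation": [-0.55,-0.19,0.6],"rot": [0,0,0],"fingers": -0.34},
    {"translation": [0,0,0.6],"rot": [0,0,0],"fingers": -0.34},
    {"translation": [0,0,0.6],"rot": [0,0,0],"fingers": -0.34},
    {"translation": [0,0,0.54],"rot": [0,0,0],"fingers": -0.34},
    {"translation": [0,0,0],"rot": [0,0,0],"fingers": -0.34}
  ]
}}

```text
time: 2.5
eef_pos: [0.366, 0.2628, 0.2426]
tool_rot: [-179.7, -0.0, 113.5]
wrist_force: [-0.2, 0.1, -0.3]
gripper_width: 0.331
finger_force: 0.0
```

```bash
python3 - <<'E'
from h import *
go([-.067,0,.046])
p,d=eyes.get_image("scene"); cv2.imwrite("pics/s1.png",cv2.resize(p[160:340,170:410],None,fx=3,fy=3,interpolation=cv2.INTER_CUBIC))
E
```

```text
t 2.5 grasp(rack mm) [-65.6   0.6  87.9] shift [-0.02 -0.07  1.4 ] turn [-0.07 -0.    0.04] F [-0.2  0.1 -0.3] w 28.1 ff 0.0
```

View pics/s1.png

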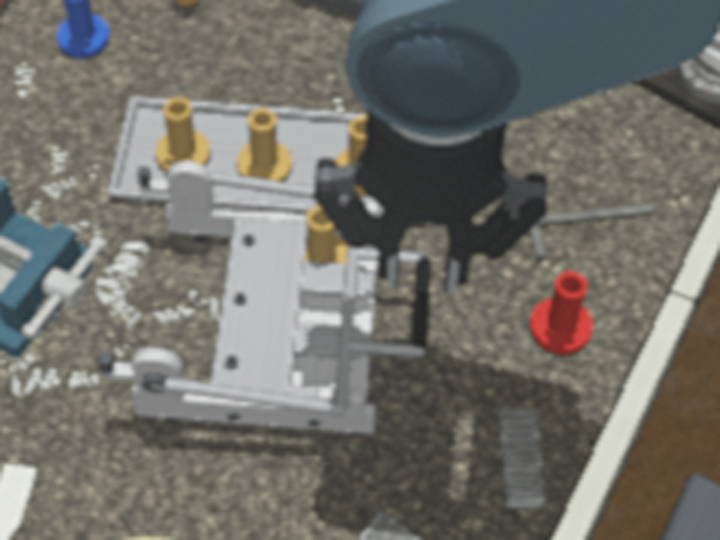

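The fingertips at crop (392,268) and (455,275) straddle the black bar at (422,305), so I go down and close.

Emit:
{"fn": "step_arm", "kwargs": {
  "increments": [
    {"translation": [0,-0.05,0.35],"rot": [0,0,0],"fingers": -0.34},
    {"translation": [0,0,0.35],"rot": [0,0,0],"fingers": -0.34},
    {"translation": [0,0,0.35],"rot": [0,0,0],"fingers": -0.34},
    {"translation": [0,0,0.35],"rot": [0,0,0],"fingers": -0.34},
    {"translation": [0,0,0],"rot": [0,0,0],"fingers": -1},
    {"translation": [0,0,0],"rot": [0,0,0],"fingers": -1},
    {"translation": [0,0,0],"rot": [0,0,0],"fingers": -1},
    {"translation": [0,0,0],"rot": [0,0,0],"fingers": -1},
    {"translation": [0,0,0],"rot": [0,0,0],"fingers": -1},
    {"translation": [0,0,0],"rot": [0,0,0],"fingers": -1}
  ],
  "newtons": 20
}}

```text
time: 3.55
eef_pos: [0.3644, 0.2623, 0.2018]
tool_rot: [-179.8, 0.0, 113.6]
wrist_force: [-5.4, -3.0, -1.8]
gripper_width: 0.105
finger_force: 21.0
```

```bash
python3 - <<'E'
from h import *
go([-.067,0,.046])
a0=np.arctan2(-.015,.157)
def P(q): a=a0+q; return np.array([.090-.158*np.cos(a),0,.055+.158*np.sin(a)])
qs=np.linspace(0,1.98,21)
for a,b in zip(qs[:-1],qs[1:]):
    t=(P(b)-P(a))/.03; print(round(b,2),"ty %.2f tz %.2f"%(t[0],-t[2]))
E
```

```text
t 3.5 grasp(rack mm) [-67.1   0.7  47.1] shift [-0.02 -0.02  0.04] turn [-0.06  0.    0.05] F [-5.4 -3.  -1.8] w 8.9 ff 21.0
0.1 ty -0.02 tz -0.52
0.2 ty 0.03 tz -0.52
0.3 ty 0.08 tz -0.52
0.4 ty 0.13 tz -0.50
0.5 ty 0.18 tz -0.49
0.59 ty 0.23 tz -0.47
0.69 ty 0.27 tz -0.44
0.79 ty 0.31 tz -0.42
0.89 ty 0.35 tz -0.38
0.99 ty 0.39 tz -0.35
1.09 ty 0.42 tz -0.31
1.19 ty 0.45 tz -0.26
1.29 ty 0.47 tz -0.22
1.39 ty 0.49 tz -0.17
1.48 ty 0.51 tz -0.12
1.58 ty 0.52 tz -0.07
1.68 ty 0.52 tz -0.02
1.78 ty 0.52 tz 0.03
1.88 ty 0.51 tz 0.09
1.98 ty 0.50 tz 0.14
```

Emit:
{"fn": "step_arm", "kwargs": {
  "increments": [
    {"translation": [0,-0.02,-0.52],"rot": [0,0,0],"fingers": -1},
    {"translation": [0,0.03,-0.52],"rot": [0,0,0],"fingers": -1},
    {"translation": [0,0.08,-0.52],"rot": [0,0,0],"fingers": -1},
    {"translation": [0,0.13,-0.5],"rot": [0,0,0],"fingers": -1},
    {"translation": [0,0.18,-0.49],"rot": [0,0,0],"fingers": -1},
    {"translation": [0,0.23,-0.47],"rot": [0,0,0],"fingers": -1},
    {"translation": [0,0.27,-0.44],"rot": [0,0,0],"fingers": -1},
    {"translation": [0,0.31,-0.42],"rot": [0,0,0],"fingers": -1},
    {"translation": [0,0.35,-0.38],"rot": [0,0,0],"fingers": -1},
    {"translation": [0,0.39,-0.35],"rot": [0,0,0],"fingers": -1}
  ]
}}

```text
time: 4.55
eef_pos: [0.418, 0.2861, 0.3427]
tool_rot: [-179.5, -0.0, 113.6]
wrist_force: [-13.6, -4.4, 14.3]
gripper_width: 0.104
finger_force: 21.1
```

Emit:
{"fn": "step_arm", "kwargs": {
  "increments": [
    {"translation": [0,0.38,-0.38],"rot": [0,0,0],"fingers": -1},
    {"translation": [0,0.42,-0.28],"rot": [0,0,0],"fingers": -1},
    {"translation": [0,0.46,-0.23],"rot": [0,0,0],"fingers": -1},
    {"translation": [0,0.48,-0.18],"rot": [0,0,0],"fingers": -1},
    {"translation": [0,0.51,-0.12],"rot": [0,0,0],"fingers": -1},
    {"translation": [0,0.52,-0.07],"rot": [0,0,0],"fingers": -1},
    {"translation": [0,0.52,-0.02],"rot": [0,0,0],"fingers": -1},
    {"translation": [0,0.52,0.03],"rot": [0,0,0],"fingers": -1},
    {"translation": [0,0.51,0.09],"rot": [0,0,0],"fingers": -1},
    {"translation": [0,0.5,0.14],"rot": [0,0,0],"fingers": -1}
  ]
}}

```text
time: 5.55
eef_pos: [0.5521, 0.345, 0.3728]
tool_rot: [179.8, -0.2, 113.6]
wrist_force: [-2.6, 4.5, 0.8]
gripper_width: 0.105
finger_force: 19.9
```

```bash
python3 - <<'E'
from h import *
go([.145,0,.205])
p,d=eyes.get_image("scene"); cv2.imwrite("pics/s2.png",cv2.resize(p[140:340,150:410],None,fx=2.5,fy=2.5,interpolation=cv2.INTER_CUBIC))
E
```

```text
t 5.5 grasp(rack mm) [139.    2.6 218.1] shift [-0.07  0.22  0.44] turn [ 0.04 -0.04  0.05] F [-2.6  4.5  0.8] w 8.9 ff 19.9
```

View pics/s2.png

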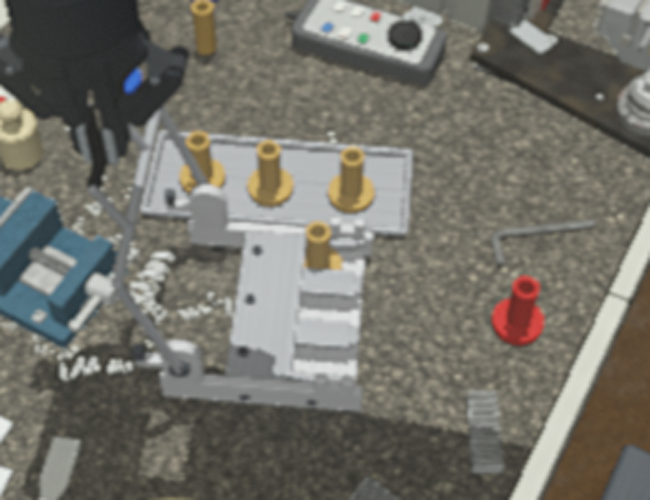

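The bail leans back open with the handle near crop (110,205), the tray bushes are undisturbed, and the slots are clear. I let go and back off upward.

Emit:
{"fn": "step_arm", "kwargs": {
  "increments": [
    {"translation": [0,0,0],"rot": [0,0,0],"fingers": 0},
    {"translation": [0,0,0],"rot": [0,0,0],"fingers": 0},
    {"translation": [0,0,0],"rot": [0,0,0],"fingers": 0},
    {"translation": [0,0,-0.6],"rot": [0,0,0],"fingers": 0},
    {"translation": [0,0,-0.9],"rot": [0,0,0],"fingers": 0},
    {"translation": [0,-0.3,-0.5],"rot": [0,0,0],"fingers": 0},
    {"translation": [0,-1,0],"rot": [0,0,-1],"fingers": 0},
    {"translation": [0,-1,0],"rot": [0,0,-1],"fingers": 0},
    {"translation": [0,-1,0],"rot": [0,0,-1],"fingers": 0},
    {"translation": [0,-1,0],"rot": [0,0,-1],"fingers": 0}
  ]
}}

```text
time: 6.6
eef_pos: [0.438, 0.2805, 0.4315]
tool_rot: [180.0, 0.0, 129.7]
wrist_force: [-0.4, -0.4, 0.4]
gripper_width: 0.502
finger_force: 0.0
```

```bash
cat >> h.py <<'E'
def bushes(pr=True):
    "brass tops in the top view: centre of the 20 mm circle (template of a filled disc on the height band)"
    p,d=eyes.get_image("top"); C=cloud("top",d)
    hsv=cv2.cvtColor(p,cv2.COLOR_BGR2HSV)
    out=[]
    m=((C[...,2]>.045)&(C[...,2]<.075)).astype(np.uint8)
    n,l,s,c=cv2.connectedComponentsWithStats(m)
    for i in range(1,n):
        x,y,w,h,a=s[i]
        if 25<a<120 and 8<=w<=14 and 8<=h<=14:
            hh=hsv[l==i]
            br=np.mean((hh[:,0]>12)&(hh[:,0]<32)&(hh[:,1]>110))
            z=np.median(C[l==i][:,2]); P=onz("top",(x+w/2-.5,y+h/2-.5),.057); 
            out.append((P,br)); 
            if pr: print("px",(x+w/2-.5,y+h/2-.5),"brass",round(br,2),"z",round(z,3),"world",np.round(P,4),"rack mm",np.round(rack(P)*1000,1))
    return out
E
python3 - <<'E'
from h import *
go([-.02,-.126,.15],YAW+180)
bushes()
E
```

```text
t 6.6 grasp(rack mm) [  8.3 -11.8 276.8] shift [ 0.94 -3.81  4.23] turn [ 0.000e+00  1.000e-02 -1.842e+01] F [-0.4 -0.4  0.4] w 42.6 ff 0.0
px (np.float64(116.5), np.float64(76.5)) brass 0.0 z 0.057 world [0.7639 0.5166 0.057 ] rack mm [401.1  75.5  57. ]
px (np.float64(239.0), np.float64(88.0)) brass 0.0 z 0.061 world [0.7338 0.2616 0.057 ] rack mm [ 272.2 -146.6   57. ]
px (np.float64(127.5), np.float64(90.5)) brass 0.0 z 0.058 world [0.7335 0.4931 0.057 ] rack mm [363.8  66.   57. ]
px (np.float64(110.5), np.float64(97.5)) brass 0.0 z 0.058 world [0.7193 0.5282 0.057 ] rack mm [364.8 103.9  57. ]
px (np.float64(362.5), np.float64(100.0)) brass 0.0 z 0.053 world [0.703  0.0082 0.057 ] rack mm [ 143.3 -366.9   57. ]
px (np.float64(293.0), np.float64(100.5)) brass 0.0 z 0.053 world [0.705  0.1506 0.057 ] rack mm [ 201.7 -236.9   57. ]
px (np.float64(330.5), np.float64(122.0)) brass 1.0 z 0.054 world [0.6583 0.0749 0.057 ] rack mm [ 128.7 -287.9   57. ]
px (np.float64(264.5), np.float64(162.5)) brass 0.88 z 0.056 world [0.577  0.2108 0.057 ] rack mm [ 108.1 -130.9   57. ]
px (np.float64(274.5), np.float64(189.5)) brass 1.0 z 0.057 world [0.5214 0.1913 0.057 ] rack mm [  49.3 -126.7   57. ]
px (np.float64(288.5), np.float64(220.5)) brass 1.0 z 0.056 world [0.4582 0.1641 0.057 ] rack mm [ -19.4 -126.6   57. ]
px (np.float64(247.0), np.float64(227.5)) brass 0.86 z 0.062 world [0.4456 0.2475 0.057 ] rack mm [  2.1 -45.   57. ]
px (np.float64(267.0), np.float64(308.0)) brass 0.0 z 0.054 world [0.2863 0.2094 0.057 ] rack mm [-159.3  -16.7   57. ]
px (np.float64(381.5), np.float64(317.5)) brass 0.0 z 0.051 world [ 0.265  -0.0148  0.057 ] rack mm [-267.9 -214.    57. ]
```

Emit:
{"fn": "step_arm", "kwargs": {
  "increments": [
    {"translation": [0,0,0.3],"rot": [0,0,-1],"fingers": -0.06},
    {"translation": [0,0,0.3],"rot": [0,0,-1],"fingers": -0.06},
    {"translation": [0,0,0.3],"rot": [0,0,-1],"fingers": -0.06},
    {"translation": [0,0,0.3],"rot": [0,0,-1],"fingers": -0.06},
    {"translation": [0,0,0.3],"rot": [0,0,-1],"fingers": -0.06},
    {"translation": [0,0,0.3],"rot": [0,0,-1],"fingers": -0.06},
    {"translation": [0,0,0.3],"rot": [0,0,-1],"fingers": -0.06},
    {"translation": [0,0,0.3],"rot": [0,0,-1],"fingers": -0.06},
    {"translation": [0,0,0.3],"rot": [0,0,-1],"fingers": -0.06},
    {"translation": [0,0,0.3],"rot": [0,0,-1],"fingers": -0.06}
  ]
}}

```text
time: 7.65
eef_pos: [0.4392, 0.2809, 0.3413]
tool_rot: [180.0, 0.0, 169.7]
wrist_force: [0.7, -0.7, -0.4]
gripper_width: 0.467
finger_force: 0.0
```

Emit:
{"fn": "step_arm", "kwargs": {
  "increments": [
    {"translation": [0,0,0],"rot": [0,0,-1],"fingers": -0.06},
    {"translation": [0,0,0],"rot": [0,0,-1],"fingers": -0.06},
    {"translation": [0,0,0],"rot": [0,0,-1],"fingers": -0.06},
    {"translation": [0,0,0],"rot": [0,0,-1],"fingers": -0.06},
    {"translation": [0,0,0],"rot": [0,0,-1],"fingers": -0.06},
    {"translation": [0,0,0],"rot": [0,0,-1],"fingers": -0.06},
    {"translation": [0.24,-0.96,0.3],"rot": [0,0,-1],"fingers": -0.06},
    {"translation": [0.24,-0.96,0.3],"rot": [0,0,-1],"fingers": -0.06},
    {"translation": [0.24,-0.96,0.3],"rot": [0,0,-0.4],"fingers": -0.06},
    {"translation": [0.24,-0.96,0.3],"rot": [0,0,0],"fingers": -0.06}
  ]
}}

```text
time: 8.65
eef_pos: [0.4492, 0.1619, 0.3054]
tool_rot: [-180.0, 0.1, -156.8]
wrist_force: [-0.3, -0.1, -0.1]
gripper_width: 0.476
finger_force: 0.0
```

```bash
python3 - <<'E'
from h import *
go([-.0194,-.1266,.049],YAW+180)
E
```

```text
t 8.7 grasp(rack mm) [ -28.4 -125.1  150.7] shift [-0.31 -0.05  3.39] turn [-0.01  0.01 -0.05] F [-0.3 -0.1 -0.1] w 40.5 ff 0.0
```

Emit:
{"fn": "step_arm", "kwargs": {
  "increments": [
    {"translation": [-0.31,-0.05,0.2],"rot": [0,0,-0.05],"fingers": -0.06},
    {"translation": [0,0,0.6],"rot": [0,0,0],"fingers": -0.06},
    {"translation": [0,0,0.6],"rot": [0,0,0],"fingers": -0.06},
    {"translation": [0,0,0.6],"rot": [0,0,0],"fingers": -0.06},
    {"translation": [0,0,0.6],"rot": [0,0,0],"fingers": -0.06},
    {"translation": [0,0,0.5],"rot": [0,0,0],"fingers": -0.06},
    {"translation": [0,0,0.29],"rot": [0,0,0],"fingers": -0.06},
    {"translation": [0,0,0],"rot": [0,0,0],"fingers": -1},
    {"translation": [0,0,0],"rot": [0,0,0],"fingers": -1},
    {"translation": [0,0,0],"rot": [0,0,0],"fingers": -1}
  ],
  "newtons": 20
}}

```text
time: 9.65
eef_pos: [0.459, 0.1654, 0.2045]
tool_rot: [-180.0, 0.1, -156.6]
wrist_force: [0.2, 0.3, -1.3]
gripper_width: 0.225
finger_force: 21.4
```

Emit:
{"fn": "step_arm", "kwargs": {
  "increments": [
    {"translation": [0,0,0],"rot": [0,0,0],"fingers": -1},
    {"translation": [0,0,0],"rot": [0,0,0],"fingers": -1},
    {"translation": [0,0,0],"rot": [0,0,0],"fingers": -1},
    {"translation": [0,0,0],"rot": [0,0,0],"fingers": -1},
    {"translation": [0,0,0],"rot": [0,0,0],"fingers": -1},
    {"translation": [0,0,0],"rot": [0,0,0],"fingers": -0.06},
    {"translation": [0,0,0],"rot": [0,0,0],"fingers": -0.06},
    {"translation": [0,0,0],"rot": [0,0,0],"fingers": -0.06},
    {"translation": [0,0,0],"rot": [0,0,0],"fingers": -0.06},
    {"translation": [0,0,0],"rot": [0,0,0],"fingers": -0.06}
  ],
  "newtons": 20
}}

```text
time: 10.65
eef_pos: [0.4587, 0.1654, 0.2038]
tool_rot: [-180.0, 0.0, -156.6]
wrist_force: [-0.2, -0.6, 0.2]
gripper_width: 0.468
finger_force: 0.0
```

```bash
python3 - <<'E'
from h import *
go([-.0194,-.1266,.049],YAW+180)
E
```

```text
t 10.7 grasp(rack mm) [ -18.5 -125.6   49.1] shift [ 0.03 -0.03  0.  ] turn [-0.    0.   -0.01] F [-0.2 -0.6  0.2] w 39.8 ff 0.0
```

Emit:
{"fn": "step_arm", "kwargs": {
  "increments": [
    {"translation": [0,0,0],"rot": [0,0,1],"fingers": -0.06},
    {"translation": [0,0,0],"rot": [0,0,1],"fingers": -0.06},
    {"translation": [0,0,0],"rot": [0,0,1],"fingers": -0.06},
    {"translation": [0,0,0],"rot": [0,0,1],"fingers": -0.06},
    {"translation": [0,0,0],"rot": [0,0,1],"fingers": -0.06},
    {"translation": [0,0,0],"rot": [0,0,1],"fingers": -0.06},
    {"translation": [0,0,0],"rot": [0,0,1],"fingers": -0.06},
    {"translation": [0,0,0],"rot": [0,0,1],"fingers": -0.06},
    {"translation": [0,0,0],"rot": [0,0,1],"fingers": -0.06},
    {"translation": [0,0,0],"rot": [0,0,1],"fingers": -0.06}
  ]
}}

```text
time: 11.65
eef_pos: [0.4587, 0.1654, 0.2037]
tool_rot: [180.0, 0.0, 163.2]
wrist_force: [1.2, 0.0, 0.4]
gripper_width: 0.467
finger_force: 0.0
```

Emit:
{"fn": "step_arm", "kwargs": {
  "increments": [
    {"translation": [0,0,0],"rot": [0,0,1],"fingers": -0.06},
    {"translation": [0,0,0],"rot": [0,0,1],"fingers": -0.06},
    {"translation": [0,0,0],"rot": [0,0,1],"fingers": -0.06},
    {"translation": [0,0,0],"rot": [0,0,1],"fingers": -0.06},
    {"translation": [0,0,0],"rot": [0,0,1],"fingers": -0.06},
    {"translation": [0,0,0],"rot": [0,0,1],"fingers": -0.06},
    {"translation": [0,0,0],"rot": [0,0,1],"fingers": -0.06},
    {"translation": [0,0,0],"rot": [0,0,1],"fingers": -0.06},
    {"translation": [0,0,0],"rot": [0,0,1],"fingers": -0.06},
    {"translation": [0,0,0],"rot": [0,0,1],"fingers": -0.06}
  ]
}}

```text
time: 12.65
eef_pos: [0.4587, 0.1654, 0.2037]
tool_rot: [-180.0, -0.0, 123.2]
wrist_force: [-0.2, 0.2, -0.8]
gripper_width: 0.471
finger_force: 0.0
```

Emit:
{"fn": "step_arm", "kwargs": {
  "increments": [
    {"translation": [0,0,0],"rot": [0,0,1],"fingers": -0.06},
    {"translation": [0,0,0],"rot": [0,0,1],"fingers": -0.06},
    {"translation": [0,0,0],"rot": [0,0,0.5],"fingers": -0.06},
    {"translation": [0,0,0],"rot": [0,0,0],"fingers": -1},
    {"translation": [0,0,0],"rot": [0,0,0],"fingers": -1},
    {"translation": [0,0,0],"rot": [0,0,0],"fingers": -1},
    {"translation": [0,0,0],"rot": [0,0,0],"fingers": -1},
    {"translation": [0,0,0],"rot": [0,0,0],"fingers": -1},
    {"translation": [0,0,0],"rot": [0,0,0],"fingers": -1},
    {"translation": [0,0,0],"rot": [0,0,0],"fingers": -1}
  ],
  "newtons": 40
}}

```text
time: 13.65
eef_pos: [0.4586, 0.1654, 0.2037]
tool_rot: [-180.0, -0.0, 113.4]
wrist_force: [-1.6, -1.0, 2.0]
gripper_width: 0.217
finger_force: 39.1
```

```bash
python3 - <<'E'
from h import *
go([-.085,.046,.145])
E
```

```text
t 13.7 grasp(rack mm) [ -18.6 -125.6   49. ] shift [ 5.72 -2.21 -3.2 ] turn [-0.   -0.   -0.01] F [-1.6 -1.   2. ] w 18.5 ff 39.1
```

Emit:
{"fn": "step_arm", "kwargs": {
  "increments": [
    {"translation": [0,0,-0.6],"rot": [0,0,0],"fingers": -1},
    {"translation": [0,0,-0.9],"rot": [0,0,0],"fingers": -1},
    {"translation": [0,-0.2,-0.9],"rot": [0,0,0],"fingers": -1},
    {"translation": [0.4,-0.3,-0.8],"rot": [0,0,0],"fingers": -1},
    {"translation": [0.9,-0.3,0],"rot": [0,0,0],"fingers": -1},
    {"translation": [1,-0.3,0],"rot": [0,0,0],"fingers": -1},
    {"translation": [1,-0.3,0],"rot": [0,0,0],"fingers": -1},
    {"translation": [1,-0.3,0],"rot": [0,0,0],"fingers": -1},
    {"translation": [0.9,-0.3,0],"rot": [0,0,0],"fingers": -1},
    {"translation": [0.52,-0.21,0],"rot": [0,0,0],"fingers": -1}
  ]
}}

```text
time: 14.65
eef_pos: [0.3282, 0.2977, 0.2992]
tool_rot: [-180.0, -0.0, 113.4]
wrist_force: [0.7, 0.3, -0.8]
gripper_width: 0.225
finger_force: 39.4
```

Emit:
{"fn": "step_arm", "kwargs": {
  "increments": [
    {"translation": [0,0,0.6],"rot": [0,0,0],"fingers": -1},
    {"translation": [0,0,0.7],"rot": [0,0,0],"fingers": -1},
    {"translation": [0,0,0.7],"rot": [0,0,0],"fingers": -1},
    {"translation": [0,0,0.6],"rot": [0,0,0],"fingers": -1},
    {"translation": [0,0,0.2],"rot": [0,0,0],"fingers": -1},
    {"translation": [0,0,0],"rot": [0,0,0],"fingers": -1},
    {"translation": [0,0,0],"rot": [0,0,0],"fingers": -1},
    {"translation": [0,0,0],"rot": [0,0,0],"fingers": -1},
    {"translation": [0,0,0],"rot": [0,0,0],"fingers": -1},
    {"translation": [0,0,0],"rot": [0,0,0],"fingers": -1}
  ]
}}

```text
time: 15.65
eef_pos: [0.33, 0.2968, 0.2163]
tool_rot: [179.9, -0.0, 113.4]
wrist_force: [0.7, 0.1, -1.1]
gripper_width: 0.218
finger_force: 39.4
```

```bash
python3 - <<'E'
from h import *
go([-.07,.046,.0565])
p,d=eyes.get_image("scene"); cv2.imwrite("pics/s3.png",cv2.resize(p[190:340,200:400],None,fx=4,fy=4,interpolation=cv2.INTER_CUBIC))
p,d=eyes.get_image("top"); cv2.imwrite("pics/t3.png",cv2.resize(p[170:300,160:330],None,fx=4.5,fy=4.5,interpolation=cv2.INTER_CUBIC))
E
```

```text
t 15.7 grasp(rack mm) [-84.3  46.1  61.6] shift [-0.    0.48  0.17] turn [ 0.02 -0.   -0.01] F [ 0.7  0.1 -1.1] w 18.5 ff 39.4
```

View pics/s3.png

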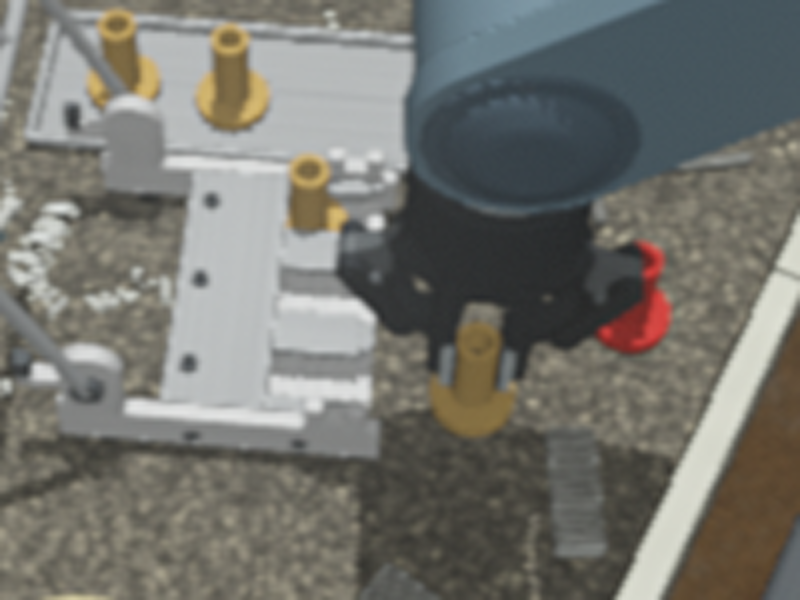

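View pics/t3.png

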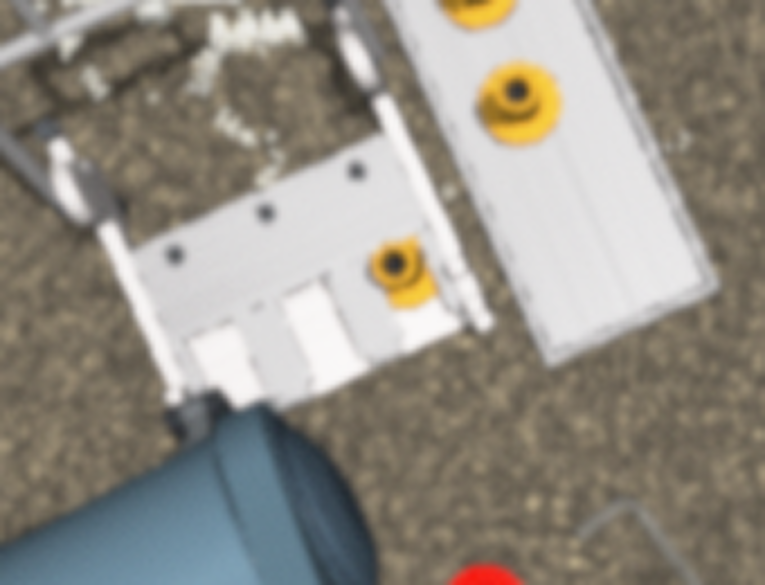

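The scene crop shows the bush upright in the grip at (478,380), in front of the leftmost slot. In the top crop the slot mouths are visible: slot 2 edges at about (285,298) and (328,283), slot 3 edges at about (190,342) and (235,322). I measure the slot centrelines from these.

```bash
python3 - <<'E'
from h import *
from numpy import array as A
# sample the top view across each slot at rack x=-5..-20 to find edges of bright base
p,d=eyes.get_image("top"); g=cv2.cvtColor(p,cv2.COLOR_BGR2GRAY).astype(np.float32)
ys=np.arange(-.075,.075,.0005)
for x in (-.006,-.012,-.018,-.024):
    P=[unrack([x,y,.027]) for y in ys]; uv=proj("top",P).astype(np.float32)
    v=cv2.remap(g,uv[:,0].reshape(1,-1),uv[:,1].reshape(1,-1),cv2.INTER_CUBIC)[0]
    gr=np.gradient(cv2.GaussianBlur(v.reshape(1,-1),(0,0),3)[0])
    pk=[i for i in range(2,len(gr)-2) if abs(gr[i])>1.2 and abs(gr[i])==max(abs(gr[i-2:i+3]))]
    print(x,[(round(ys[i]*1000,1),"+" if gr[i]>0 else "-") for i in pk])
# tray edge + rack direction: plate back edge and screws
for q in ((175,255),(266,212),(357,171)): print("screw",np.round(rack(onz("top",A(q)/4.5-.4+[160,170],.028))*1000,1))
bushes(False)
for P,b in bushes(False):
    if b>.5: print(np.round(rack(P)*1000,1))
E
```

```text
-0.006 [(np.float64(-72.5), '+'), (np.float64(-65.0), '-'), (np.float64(-54.0), '-'), (np.float64(-47.5), '+'), (np.float64(-32.5), '+'), (np.float64(-13.0), '-'), (np.float64(-8.0), '+'), (np.float64(12.0), '-'), (np.float64(36.0), '+'), (np.float64(57.0), '-'), (np.float64(68.0), '+'), (np.float64(73.0), '-')]
-0.012 [(np.float64(-72.0), '+'), (np.float64(-65.0), '-'), (np.float64(-61.0), '+'), (np.float64(-57.5), '-'), (np.float64(-53.5), '+'), (np.float64(-32.5), '+'), (np.float64(-13.5), '-'), (np.float64(-8.5), '+'), (np.float64(11.5), '-'), (np.float64(32.0), '-'), (np.float64(37.0), '+'), (np.float64(57.5), '-'), (np.float64(66.0), '-'), (np.float64(71.0), '+')]
-0.018 [(np.float64(-73.0), '+'), (np.float64(-65.5), '-'), (np.float64(-58.0), '-'), (np.float64(-53.5), '+'), (np.float64(-39.0), '+'), (np.float64(-13.5), '-'), (np.float64(-8.5), '+'), (np.float64(11.5), '-'), (np.float64(37.0), '+'), (np.float64(53.5), '-'), (np.float64(63.0), '+'), (np.float64(72.5), '-')]
-0.024 [(np.float64(-72.5), '+'), (np.float64(-65.5), '-'), (np.float64(-59.0), '-'), (np.float64(-54.0), '+'), (np.float64(-34.0), '-'), (np.float64(-8.5), '+'), (np.float64(11.5), '-'), (np.float64(36.5), '+'), (np.float64(52.0), '-'), (np.float64(63.5), '+'), (np.float64(72.5), '-')]
screw [48.3 48.1 28. ]
screw [49.2  1.7 28. ]
screw [ 49.2 -44.4  28. ]
[ 128.7 -287.9   57. ]
[ 107.1 -130.5   57. ]
[  49.3 -126.7   57. ]
[  2.1 -45.   57. ]
```

Emit:
{"fn": "step_arm", "kwargs": {
  "increments": [
    {"translation": [0.02,0,0.19],"rot": [0,0,0],"fingers": -1},
    {"translation": [0,0.2,0],"rot": [0,0,0],"fingers": -1},
    {"translation": [0,0.2,0],"rot": [0,0,0],"fingers": -1},
    {"translation": [0,0.2,0],"rot": [0,0,0],"fingers": -1},
    {"translation": [0,0.2,0],"rot": [0,0,0],"fingers": -1},
    {"translation": [0,0.2,0],"rot": [0,0,0],"fingers": -1},
    {"translation": [0,0.15,0],"rot": [0,0,0],"fingers": -1},
    {"translation": [0,0.15,0],"rot": [0,0,0],"fingers": -1},
    {"translation": [0,0.15,0],"rot": [0,0,0],"fingers": -1},
    {"translation": [0,0,0],"rot": [0,0,0],"fingers": -1}
  ],
  "newtons": 25
}}

```text
time: 16.9
eef_pos: [0.37, 0.3146, 0.2101]
tool_rot: [180.0, -0.0, 113.3]
wrist_force: [0.1, -0.2, -1.8]
gripper_width: 0.219
finger_force: 39.4
```

```bash
python3 - <<'E'
from h import *
go([0,.046,.056])
E
```

```text
t 16.9 grasp(rack mm) [-40.6  46.6  55.4] shift [-0.02  1.35 -0.02] turn [ 0.01 -0.   -0.01] F [ 0.1 -0.2 -1.8] w 18.6 ff 39.4
```

Emit:
{"fn": "step_arm", "kwargs": {
  "increments": [
    {"translation": [0,0.15,0],"rot": [0,0,0],"fingers": -1},
    {"translation": [0,0.15,0],"rot": [0,0,0],"fingers": -1},
    {"translation": [0,0.15,0],"rot": [0,0,0],"fingers": -1},
    {"translation": [0,0.15,0],"rot": [0,0,0],"fingers": -1},
    {"translation": [0,0.15,0],"rot": [0,0,0],"fingers": -1},
    {"translation": [0,0.15,0],"rot": [0,0,0],"fingers": -1},
    {"translation": [0,0.15,0],"rot": [0,0,0],"fingers": -1},
    {"translation": [0,0.15,0],"rot": [0,0,0],"fingers": -1},
    {"translation": [0,0.05,0],"rot": [0,0,0],"fingers": -1},
    {"translation": [0,0,0],"rot": [0,0,0],"fingers": -1}
  ],
  "newtons": 25
}}

```text
time: 17.9
eef_pos: [0.4041, 0.3294, 0.21]
tool_rot: [180.0, -0.0, 113.4]
wrist_force: [-0.8, 0.0, -1.8]
gripper_width: 0.217
finger_force: 39.4
```

```bash
python3 - <<'E'
from h import *
go([0,.046,.056])
E
```

```text
t 17.9 grasp(rack mm) [-3.5 46.6 55.3] shift [-0.02  0.12 -0.02] turn [ 0.   -0.   -0.01] F [-0.8  0.  -1.8] w 18.5 ff 39.4
```

Emit:
{"fn": "step_arm", "kwargs": {
  "increments": [
    {"translation": [0,0.04,0],"rot": [0,0,0],"fingers": -1},
    {"translation": [0,0.04,0],"rot": [0,0,0],"fingers": -1},
    {"translation": [0,0.04,0],"rot": [0,0,0],"fingers": -1},
    {"translation": [0,0.03,0],"rot": [0,0,0],"fingers": -1},
    {"translation": [0,0,0],"rot": [0,0,0],"fingers": -1},
    {"translation": [0,0,0],"rot": [0,0,0],"fingers": -1},
    {"translation": [0,0,0],"rot": [0,0,0],"fingers": -1},
    {"translation": [0,0,0],"rot": [0,0,0],"fingers": -1},
    {"translation": [0,0,0],"rot": [0,0,0],"fingers": -1},
    {"translation": [0,0,0],"rot": [0,0,0],"fingers": -1}
  ],
  "newtons": 25
}}

```text
time: 18.9
eef_pos: [0.408, 0.3311, 0.21]
tool_rot: [180.0, 0.0, 113.4]
wrist_force: [0.5, 0.6, 0.1]
gripper_width: 0.216
finger_force: 39.4
```

```bash
python3 - <<'E'
from h import *
go([0,.046,.056])
E
```

```text
t 18.9 grasp(rack mm) [ 0.8 46.6 55.3] shift [-0.02 -0.03 -0.02] turn [ 0.    0.   -0.01] F [0.5 0.6 0.1] w 18.4 ff 39.4
```

Emit:
{"fn": "step_arm", "kwargs": {
  "increments": [
    {"translation": [0,0.04,0],"rot": [0,0,0],"fingers": -1},
    {"translation": [0,0.03,0],"rot": [0,0,0],"fingers": -1},
    {"translation": [0,0,0],"rot": [0,0,0],"fingers": -1},
    {"translation": [0,0,0.03],"rot": [0,0,0],"fingers": -1},
    {"translation": [0,0,0],"rot": [0,0,0],"fingers": -1},
    {"translation": [0,0,0],"rot": [0,0,0],"fingers": -1},
    {"translation": [0,0,0],"rot": [0,0,0],"fingers": -1},
    {"translation": [0,0,0],"rot": [0,0,0],"fingers": -1},
    {"translation": [0,0,0],"rot": [0,0,0],"fingers": -1},
    {"translation": [0,0,0],"rot": [0,0,0],"fingers": -1}
  ],
  "newtons": 25
}}

```text
time: 19.9
eef_pos: [0.4091, 0.3317, 0.2088]
tool_rot: [-179.7, 0.0, 113.4]
wrist_force: [-6.1, -3.4, 4.0]
gripper_width: 0.215
finger_force: 40.1
```

```bash
python3 - <<'E'
from h import *
go([0,.046,.056])
E
```

```text
t 19.9 grasp(rack mm) [ 1.3 46.7 54.1] shift [-0.02 -0.07 -0.06] turn [-0.06  0.   -0.01] F [-6.1 -3.4  4. ] w 18.3 ff 40.1
```

Contact came at x = 1.3 mm (7 N back), so the bush is home against the closed end. I release it, rise and go to the middle fresh bush.

Emit:
{"fn": "step_arm", "kwargs": {
  "increments": [
    {"translation": [0,0,0],"rot": [0,0,0],"fingers": -0.06},
    {"translation": [0,0,0],"rot": [0,0,0],"fingers": -0.06},
    {"translation": [0,0,0],"rot": [0,0,0],"fingers": -0.06},
    {"translation": [0,0,0],"rot": [0,0,0],"fingers": -0.06},
    {"translation": [0,0,-0.8],"rot": [0,0,0],"fingers": -0.06},
    {"translation": [0,0,-0.9],"rot": [0,0,0],"fingers": -0.06},
    {"translation": [0,0,-0.9],"rot": [0,0,0],"fingers": -0.06},
    {"translation": [-0.5,0.1,-0.4],"rot": [0,0,0],"fingers": -0.06},
    {"translation": [-0.9,0.25,0],"rot": [0,0,0],"fingers": -0.06},
    {"translation": [-0.95,0.25,0],"rot": [0,0,0],"fingers": -0.06}
  ]
}}

```text
time: 20.9
eef_pos: [0.4551, 0.2733, 0.2994]
tool_rot: [179.9, 0.0, 113.4]
wrist_force: [0.3, -0.6, 0.2]
gripper_width: 0.471
finger_force: 0.0
```

Emit:
{"fn": "step_arm", "kwargs": {
  "increments": [
    {"translation": [-0.95,0.25,0],"rot": [0,0,0],"fingers": -0.06},
    {"translation": [-0.95,0.25,0],"rot": [0,0,0],"fingers": -0.06},
    {"translation": [-0.95,0.25,0],"rot": [0,0,0],"fingers": -0.06},
    {"translation": [-0.5,0.2,0],"rot": [0,0,0],"fingers": -0.06},
    {"translation": [0,0,0],"rot": [0,0,-1],"fingers": -0.06},
    {"translation": [0,0,0],"rot": [0,0,-1],"fingers": -0.06},
    {"translation": [0,0,0],"rot": [0,0,-1],"fingers": -0.06},
    {"translation": [0,0,0],"rot": [0,0,-1],"fingers": -0.06},
    {"translation": [0,0,0],"rot": [0,0,-1],"fingers": -0.06},
    {"translation": [0,0,0],"rot": [0,0,-1],"fingers": -0.06}
  ]
}}

```text
time: 21.9
eef_pos: [0.5204, 0.1932, 0.2986]
tool_rot: [-180.0, -0.0, 137.5]
wrist_force: [-0.3, -0.4, -1.1]
gripper_width: 0.47
finger_force: 0.0
```

Emit:
{"fn": "step_arm", "kwargs": {
  "increments": [
    {"translation": [0,0,0],"rot": [0,0,-1],"fingers": -0.06},
    {"translation": [0,0,0],"rot": [0,0,-1],"fingers": -0.06},
    {"translation": [0,0,0],"rot": [0,0,-1],"fingers": -0.06},
    {"translation": [0,0,0],"rot": [0,0,-1],"fingers": -0.06},
    {"translation": [0,0,0],"rot": [0,0,-1],"fingers": -0.06},
    {"translation": [0,0,0],"rot": [0,0,-1],"fingers": -0.06},
    {"translation": [0,0,0],"rot": [0,0,-1],"fingers": -0.06},
    {"translation": [0,0,0],"rot": [0,0,-1],"fingers": -0.06},
    {"translation": [0,0,0],"rot": [0,0,-1],"fingers": -0.06},
    {"translation": [0,0,0],"rot": [0,0,-1],"fingers": -0.06}
  ]
}}

```text
time: 22.9
eef_pos: [0.5204, 0.1932, 0.2986]
tool_rot: [-180.0, -0.0, 177.5]
wrist_force: [0.4, 0.7, 0.6]
gripper_width: 0.468
finger_force: 0.0
```

```bash
python3 - <<'E'
from h import *
go([.0501,-.1257,.049],YAW+180)
for P,b in bushes(False):
    if b>.5: print(np.round(rack(P)*1000,1))
E
```

```text
t 22.9 grasp(rack mm) [  49.1 -124.5  143.9] shift [-0.03 -0.04  3.16] turn [ 0.   -0.01 -6.47] F [0.4 0.7 0.6] w 39.8 ff 0.0
[ 129.7 -288.4   57. ]
[ 1.2 45.2 57. ]
```

Emit:
{"fn": "step_arm", "kwargs": {
  "increments": [
    {"translation": [0,0,0.3],"rot": [0,0,-1],"fingers": -0.06},
    {"translation": [0,0,0.3],"rot": [0,0,-1],"fingers": -0.06},
    {"translation": [0,0,0.3],"rot": [0,0,-1],"fingers": -0.06},
    {"translation": [0,0,0.3],"rot": [0,0,-1],"fingers": -0.06},
    {"translation": [0,0,0.3],"rot": [0,0,-1],"fingers": -0.06},
    {"translation": [0,0,0.3],"rot": [0,0,-1],"fingers": -0.06},
    {"translation": [-0.03,-0.04,0.4],"rot": [0,0,-0.5],"fingers": -0.06},
    {"translation": [0,0,0.4],"rot": [0,0,0],"fingers": -0.06},
    {"translation": [0,0,0.4],"rot": [0,0,0],"fingers": -0.06},
    {"translation": [0,0,0.16],"rot": [0,0,0],"fingers": -0.06}
  ]
}}

```text
time: 23.95
eef_pos: [0.5211, 0.1924, 0.2025]
tool_rot: [180.0, -0.1, -156.7]
wrist_force: [-0.5, -0.1, -0.2]
gripper_width: 0.469
finger_force: 0.0
```

Emit:
{"fn": "step_arm", "kwargs": {
  "increments": [
    {"translation": [0,0,0],"rot": [0,0,0],"fingers": -1},
    {"translation": [0,0,0],"rot": [0,0,0],"fingers": -1},
    {"translation": [0,0,0],"rot": [0,0,0],"fingers": -1},
    {"translation": [0,0,0],"rot": [0,0,0],"fingers": -1},
    {"translation": [0,0,0],"rot": [0,0,0],"fingers": -1},
    {"translation": [0,0,0],"rot": [0,0,0],"fingers": -1},
    {"translation": [0,0,0],"rot": [0,0,0],"fingers": -0.06},
    {"translation": [0,0,0],"rot": [0,0,0],"fingers": -0.06},
    {"translation": [0,0,0],"rot": [0,0,0],"fingers": -0.06},
    {"translation": [0,0,0],"rot": [0,0,0],"fingers": -0.06}
  ],
  "newtons": 20
}}

```text
time: 24.95
eef_pos: [0.5218, 0.1926, 0.2045]
tool_rot: [-180.0, 0.0, -156.6]
wrist_force: [-0.0, 0.4, -0.0]
gripper_width: 0.474
finger_force: 0.0
```

Emit:
{"fn": "step_arm", "kwargs": {
  "increments": [
    {"translation": [0,0,0],"rot": [0,0,1],"fingers": -0.06},
    {"translation": [0,0,0],"rot": [0,0,1],"fingers": -0.06},
    {"translation": [0,0,0],"rot": [0,0,1],"fingers": -0.06},
    {"translation": [0,0,0],"rot": [0,0,1],"fingers": -0.06},
    {"translation": [0,0,0],"rot": [0,0,1],"fingers": -0.06},
    {"translation": [0,0,0],"rot": [0,0,1],"fingers": -0.06},
    {"translation": [0,0,0],"rot": [0,0,1],"fingers": -0.06},
    {"translation": [0,0,0],"rot": [0,0,1],"fingers": -0.06},
    {"translation": [0,0,0],"rot": [0,0,1],"fingers": -0.06},
    {"translation": [0,0,0],"rot": [0,0,1],"fingers": -0.06}
  ]
}}

```text
time: 25.95
eef_pos: [0.5218, 0.1926, 0.2044]
tool_rot: [180.0, 0.0, 163.2]
wrist_force: [0.1, 0.4, -0.0]
gripper_width: 0.471
finger_force: 0.0
```

Emit:
{"fn": "step_arm", "kwargs": {
  "increments": [
    {"translation": [0,0,0],"rot": [0,0,1],"fingers": -0.06},
    {"translation": [0,0,0],"rot": [0,0,1],"fingers": -0.06},
    {"translation": [0,0,0],"rot": [0,0,1],"fingers": -0.06},
    {"translation": [0,0,0],"rot": [0,0,1],"fingers": -0.06},
    {"translation": [0,0,0],"rot": [0,0,1],"fingers": -0.06},
    {"translation": [0,0,0],"rot": [0,0,1],"fingers": -0.06},
    {"translation": [0,0,0],"rot": [0,0,1],"fingers": -0.06},
    {"translation": [0,0,0],"rot": [0,0,1],"fingers": -0.06},
    {"translation": [0,0,0],"rot": [0,0,1],"fingers": -0.06},
    {"translation": [0,0,0],"rot": [0,0,1],"fingers": -0.06}
  ]
}}

```text
time: 26.95
eef_pos: [0.5217, 0.1926, 0.2043]
tool_rot: [180.0, 0.0, 123.2]
wrist_force: [-0.1, -0.2, 0.2]
gripper_width: 0.474
finger_force: 0.0
```

Emit:
{"fn": "step_arm", "kwargs": {
  "increments": [
    {"translation": [0,0,0],"rot": [0,0,1],"fingers": -0.06},
    {"translation": [0,0,0],"rot": [0,0,1],"fingers": -0.06},
    {"translation": [0,0,0],"rot": [0,0,0.5],"fingers": -0.06},
    {"translation": [0,0,0],"rot": [0,0,0],"fingers": -1},
    {"translation": [0,0,0],"rot": [0,0,0],"fingers": -1},
    {"translation": [0,0,0],"rot": [0,0,0],"fingers": -1},
    {"translation": [0,0,0],"rot": [0,0,0],"fingers": -1},
    {"translation": [0,0,0],"rot": [0,0,0],"fingers": -1},
    {"translation": [0,0,0],"rot": [0,0,0],"fingers": -1},
    {"translation": [0,0,0],"rot": [0,0,0],"fingers": -1}
  ],
  "newtons": 40
}}

```text
time: 27.95
eef_pos: [0.5217, 0.1926, 0.2044]
tool_rot: [-180.0, 0.0, 113.4]
wrist_force: [-2.0, -0.7, 3.3]
gripper_width: 0.22
finger_force: 39.2
```

```bash
python3 - <<'E'
from h import *
go([-.080,.0005,.145])
E
```

```text
t 27.9 grasp(rack mm) [  50.1 -125.7   49.7] shift [ 4.21 -4.34 -3.18] turn [-0.    0.   -0.01] F [-2.  -0.7  3.3] w 18.7 ff 39.2
```

Emit:
{"fn": "step_arm", "kwargs": {
  "increments": [
    {"translation": [0,0,-0.6],"rot": [0,0,0],"fingers": -1},
    {"translation": [0,0,-0.9],"rot": [0,0,0],"fingers": -1},
    {"translation": [0,-0.3,-0.9],"rot": [0,0,0],"fingers": -1},
    {"translation": [0.3,-0.7,-0.78],"rot": [0,0,0],"fingers": -1},
    {"translation": [0.6,-0.65,0],"rot": [0,0,0],"fingers": -1},
    {"translation": [0.7,-0.6,0],"rot": [0,0,0],"fingers": -1},
    {"translation": [0.7,-0.6,0],"rot": [0,0,0],"fingers": -1},
    {"translation": [0.7,-0.6,0],"rot": [0,0,0],"fingers": -1},
    {"translation": [0.7,-0.5,0],"rot": [0,0,0],"fingers": -1},
    {"translation": [0.51,-0.39,0],"rot": [0,0,0],"fingers": -1}
  ]
}}

```text
time: 28.95
eef_pos: [0.3506, 0.2573, 0.2989]
tool_rot: [-180.0, -0.0, 113.4]
wrist_force: [0.2, -0.1, -1.2]
gripper_width: 0.223
finger_force: 39.4
```

Emit:
{"fn": "step_arm", "kwargs": {
  "increments": [
    {"translation": [0,0,0.6],"rot": [0,0,0],"fingers": -1},
    {"translation": [0,0,0.7],"rot": [0,0,0],"fingers": -1},
    {"translation": [0,0,0.7],"rot": [0,0,0],"fingers": -1},
    {"translation": [0,0,0.6],"rot": [0,0,0],"fingers": -1},
    {"translation": [0,0,0.3],"rot": [0,0,0],"fingers": -1},
    {"translation": [0,0,0],"rot": [0,0,0],"fingers": -1},
    {"translation": [0,0,0],"rot": [0,0,0],"fingers": -1},
    {"translation": [0,0,0],"rot": [0,0,0],"fingers": -1},
    {"translation": [0,0,0],"rot": [0,0,0],"fingers": -1},
    {"translation": [0,0,0],"rot": [0,0,0],"fingers": -1}
  ]
}}

```text
time: 29.95
eef_pos: [0.3524, 0.257, 0.2133]
tool_rot: [179.9, 0.0, 113.4]
wrist_force: [0.3, 0.2, -0.9]
gripper_width: 0.217
finger_force: 39.4
```

```bash
python3 - <<'E'
from h import *
go([-.040,.0007,.056])
E
```

```text
t 29.9 grasp(rack mm) [-79.5   0.7  58.6] shift [-0.    1.32  0.09] turn [ 0.02  0.   -0.01] F [ 0.3  0.2 -0.9] w 18.5 ff 39.4
```

Emit:
{"fn": "step_arm", "kwargs": {
  "increments": [
    {"translation": [0,0,0.07],"rot": [0,0,0],"fingers": -1},
    {"translation": [0,0.2,0],"rot": [0,0,0],"fingers": -1},
    {"translation": [0,0.2,0],"rot": [0,0,0],"fingers": -1},
    {"translation": [0,0.2,0],"rot": [0,0,0],"fingers": -1},
    {"translation": [0,0.2,0],"rot": [0,0,0],"fingers": -1},
    {"translation": [0,0.2,0],"rot": [0,0,0],"fingers": -1},
    {"translation": [0,0.1,0],"rot": [0,0,0],"fingers": -1},
    {"translation": [0,0.1,0],"rot": [0,0,0],"fingers": -1},
    {"translation": [0,0.1,0],"rot": [0,0,0],"fingers": -1},
    {"translation": [0,0,0],"rot": [0,0,0],"fingers": -1}
  ]
}}

```text
time: 30.95
eef_pos: [0.3882, 0.2725, 0.2107]
tool_rot: [180.0, 0.0, 113.4]
wrist_force: [0.0, -0.2, -0.7]
gripper_width: 0.217
finger_force: 39.4
```

```bash
python3 - <<'E'
from h import *
go([0,.0007,.056])
E
```

```text
t 30.9 grasp(rack mm) [-40.6   0.7  56. ] shift [ 0.    1.36 -0.  ] turn [ 0.    0.   -0.01] F [ 0.  -0.2 -0.7] w 18.4 ff 39.4
```

Emit:
{"fn": "step_arm", "kwargs": {
  "increments": [
    {"translation": [0,0.15,0],"rot": [0,0,0],"fingers": -1},
    {"translation": [0,0.15,0],"rot": [0,0,0],"fingers": -1},
    {"translation": [0,0.15,0],"rot": [0,0,0],"fingers": -1},
    {"translation": [0,0.15,0],"rot": [0,0,0],"fingers": -1},
    {"translation": [0,0.15,0],"rot": [0,0,0],"fingers": -1},
    {"translation": [0,0.15,0],"rot": [0,0,0],"fingers": -1},
    {"translation": [0,0.15,0],"rot": [0,0,0],"fingers": -1},
    {"translation": [0,0.15,0],"rot": [0,0,0],"fingers": -1},
    {"translation": [0,0.08,0.03],"rot": [0,0,0],"fingers": -1},
    {"translation": [0,0.06,0],"rot": [0,0,0],"fingers": -1}
  ]
}}

```text
time: 31.95
eef_pos: [0.425, 0.2884, 0.2095]
tool_rot: [-180.0, 0.0, 113.4]
wrist_force: [-1.0, -0.2, -2.1]
gripper_width: 0.22
finger_force: 39.4
```

Emit:
{"fn": "step_arm", "kwargs": {
  "increments": [
    {"translation": [0,0.03,0],"rot": [0,0,0],"fingers": -1},
    {"translation": [0,0.03,0],"rot": [0,0,0],"fingers": -1},
    {"translation": [0,0,0],"rot": [0,0,0],"fingers": -1},
    {"translation": [0,0,0],"rot": [0,0,0],"fingers": -1},
    {"translation": [0,0,0],"rot": [0,0,0],"fingers": -1},
    {"translation": [0,0,0],"rot": [0,0,0],"fingers": -1},
    {"translation": [0,0,0],"rot": [0,0,0],"fingers": -1},
    {"translation": [0,0,0],"rot": [0,0,0],"fingers": -1},
    {"translation": [0,0,0],"rot": [0,0,0],"fingers": -1},
    {"translation": [0,0,0],"rot": [0,0,0],"fingers": -1}
  ]
}}

```text
time: 32.95
eef_pos: [0.4265, 0.289, 0.2097]
tool_rot: [180.0, -0.0, 113.4]
wrist_force: [0.1, 0.3, -1.4]
gripper_width: 0.22
finger_force: 39.4
```

```bash
python3 - <<'E'
from h import *
go([0,.0007,.056])
E
```

```text
t 33.0 grasp(rack mm) [ 1.   0.7 55. ] shift [ 0.   -0.03 -0.03] turn [ 0.   -0.   -0.01] F [ 0.1  0.3 -1.4] w 18.7 ff 39.4
```

Emit:
{"fn": "step_arm", "kwargs": {
  "increments": [
    {"translation": [0,0,0],"rot": [0,0,0],"fingers": -0.06},
    {"translation": [0,0,0],"rot": [0,0,0],"fingers": -0.06},
    {"translation": [0,0,0],"rot": [0,0,0],"fingers": -0.06},
    {"translation": [0,0,0],"rot": [0,0,0],"fingers": -0.06},
    {"translation": [0,0,-0.6],"rot": [0,0,0],"fingers": -0.06},
    {"translation": [0,0,-0.8],"rot": [0,0,0],"fingers": -0.06},
    {"translation": [0,0,-0.6],"rot": [0,0,0],"fingers": -0.06},
    {"translation": [-0.5,0,0],"rot": [0,0,0],"fingers": -0.06},
    {"translation": [-0.6,0,0],"rot": [0,0,0],"fingers": -0.06},
    {"translation": [-0.44,0.03,0],"rot": [0,0,0],"fingers": -0.06}
  ]
}}

```text
time: 33.95
eef_pos: [0.4458, 0.2456, 0.2688]
tool_rot: [-179.9, 0.0, 113.3]
wrist_force: [0.0, -0.1, 0.1]
gripper_width: 0.471
finger_force: 0.0
```

Emit:
{"fn": "step_arm", "kwargs": {
  "increments": [
    {"translation": [0,0,0.4],"rot": [0,0,0],"fingers": -0.06},
    {"translation": [0,0,0.5],"rot": [0,0,0],"fingers": -0.06},
    {"translation": [0,0,0.5],"rot": [0,0,0],"fingers": -0.06},
    {"translation": [0,0,0.4],"rot": [0,0,0],"fingers": -0.06},
    {"translation": [0,0,0.22],"rot": [0,0,0],"fingers": -0.06},
    {"translation": [0,0,0],"rot": [0,0,0],"fingers": -1},
    {"translation": [0,0,0],"rot": [0,0,0],"fingers": -1},
    {"translation": [0,0,0],"rot": [0,0,0],"fingers": -1},
    {"translation": [0,0,0],"rot": [0,0,0],"fingers": -1},
    {"translation": [0,0,0],"rot": [0,0,0],"fingers": -1}
  ],
  "newtons": 40
}}

```text
time: 34.95
eef_pos: [0.4456, 0.2471, 0.2094]
tool_rot: [180.0, -0.0, 113.4]
wrist_force: [0.0, 1.4, -1.2]
gripper_width: 0.22
finger_force: 39.1
```

```bash
python3 - <<'E'
from h import *
go([-.070,-.0455,.056])
p,d=eyes.get_image("scene"); cv2.imwrite("pics/s4.png",cv2.resize(p[150:340,190:390],None,fx=3,fy=3,interpolation=cv2.INTER_CUBIC))
E
```

```text
t 35.0 grasp(rack mm) [  2.  -45.4  54.7] shift [-0.   -2.4  -0.04] turn [ 0.01 -0.   -0.01] F [ 0.   1.4 -1.2] w 18.7 ff 39.1
```

View pics/s4.png

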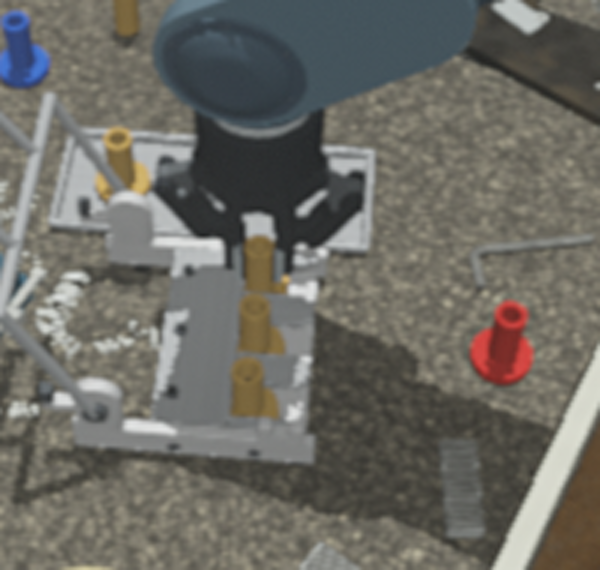

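The scene crop shows bushes home in slots 2 (255,325) and 3 (247,390), the last-batch bush gripped in slot 1 at (260,265), and one fresh bush left on the tray at (120,165). I draw the gripped one out.

Emit:
{"fn": "step_arm", "kwargs": {
  "increments": [
    {"translation": [0,0,-0.07],"rot": [0,0,0],"fingers": -1},
    {"translation": [0,-0.1,0],"rot": [0,0,0],"fingers": -1},
    {"translation": [0,-0.25,0],"rot": [0,0,0],"fingers": -1},
    {"translation": [0,-0.3,0],"rot": [0,0,0],"fingers": -1},
    {"translation": [0,-0.35,0],"rot": [0,0,0],"fingers": -1},
    {"translation": [0,-0.35,0],"rot": [0,0,0],"fingers": -1},
    {"translation": [0,-0.35,0],"rot": [0,0,0],"fingers": -1},
    {"translation": [0,-0.35,0],"rot": [0,0,0],"fingers": -1},
    {"translation": [0,-0.35,0],"rot": [0,0,0],"fingers": -1},
    {"translation": [0,-0.25,0],"rot": [0,0,0],"fingers": -1}
  ]
}}

```text
time: 36.0
eef_pos: [0.3716, 0.2151, 0.2111]
tool_rot: [-180.0, -0.0, 113.4]
wrist_force: [-0.2, 0.0, -1.7]
gripper_width: 0.218
finger_force: 39.2
```

```bash
python3 - <<'E'
from h import *
go([-.012,-.126,.051])
E
```

```text
t 36.0 grasp(rack mm) [-78.8 -45.4  56.4] shift [-2.69  2.22  0.18] turn [-0.01 -0.   -0.01] F [-0.2  0.  -1.7] w 18.5 ff 39.2
```

Emit:
{"fn": "step_arm", "kwargs": {
  "increments": [
    {"translation": [0,0,-0.7],"rot": [0,0,0],"fingers": -1},
    {"translation": [-0.3,0,-0.8],"rot": [0,0,0],"fingers": -1},
    {"translation": [-0.7,0,-0.5],"rot": [0,0,0],"fingers": -1},
    {"translation": [-0.8,0.2,0],"rot": [0,0,0],"fingers": -1},
    {"translation": [-0.6,0.6,0],"rot": [0,0,0],"fingers": -1},
    {"translation": [-0.29,0.8,0],"rot": [0,0,0],"fingers": -1},
    {"translation": [0,0.62,0],"rot": [0,0,0],"fingers": -1},
    {"translation": [0,0,0.5],"rot": [0,0,0],"fingers": -1},
    {"translation": [0,0,0.7],"rot": [0,0,0],"fingers": -1},
    {"translation": [0,0,0.6],"rot": [0,0,0],"fingers": -1}
  ]
}}

```text
time: 37.0
eef_pos: [0.4655, 0.1677, 0.2165]
tool_rot: [180.0, 0.0, 113.4]
wrist_force: [0.2, -0.5, -2.1]
gripper_width: 0.217
finger_force: 39.4
```

Emit:
{"fn": "step_arm", "kwargs": {
  "increments": [
    {"translation": [0,0,0.2],"rot": [0,0,0],"fingers": -1},
    {"translation": [0,0,0.15],"rot": [0,0,0],"fingers": -1},
    {"translation": [0,0,0],"rot": [0,0,0],"fingers": -1},
    {"translation": [0,0,0],"rot": [0,0,0],"fingers": -1},
    {"translation": [0,0,0],"rot": [0,0,0],"fingers": -1},
    {"translation": [0,0,0],"rot": [0,0,0],"fingers": -1},
    {"translation": [0,0,0],"rot": [0,0,0],"fingers": -1},
    {"translation": [0,0,0],"rot": [0,0,0],"fingers": -1},
    {"translation": [0,0,0],"rot": [0,0,0],"fingers": -1},
    {"translation": [0,0,0],"rot": [0,0,0],"fingers": -1}
  ]
}}

```text
time: 38.0
eef_pos: [0.4657, 0.1678, 0.2067]
tool_rot: [-180.0, 0.0, 113.4]
wrist_force: [-0.4, -0.6, -0.7]
gripper_width: 0.216
finger_force: 39.4
```

```bash
python3 - <<'E'
from h import *
go([-.012,-.126,.0495])
E
```

```text
t 38.0 grasp(rack mm) [ -11.1 -126.2   52. ] shift [ 0.01 -0.03  0.08] turn [-0.    0.   -0.01] F [-0.4 -0.6 -0.7] w 18.3 ff 39.4
```

Emit:
{"fn": "step_arm", "kwargs": {
  "increments": [
    {"translation": [0,0,0.07],"rot": [0,0,0],"fingers": -1},
    {"translation": [0,0,0],"rot": [0,0,0],"fingers": -1},
    {"translation": [0,0,0],"rot": [0,0,0],"fingers": -0.06},
    {"translation": [0,0,0],"rot": [0,0,0],"fingers": -0.06},
    {"translation": [0,0,0],"rot": [0,0,0],"fingers": -0.06},
    {"translation": [0,0,0],"rot": [0,0,0],"fingers": -0.06},
    {"translation": [0,0,-0.6],"rot": [0,0,0],"fingers": -0.06},
    {"translation": [0,0,-0.8],"rot": [0,0,0],"fingers": -0.06},
    {"translation": [0,-1,-0.8],"rot": [0,0,0],"fingers": -0.06},
    {"translation": [0,-1,-0.8],"rot": [0,0,0],"fingers": -0.06}
  ]
}}

```text
time: 39.0
eef_pos: [0.4103, 0.1438, 0.2955]
tool_rot: [-180.0, -0.0, 113.4]
wrist_force: [0.3, 0.4, -0.0]
gripper_width: 0.468
finger_force: 0.0
```

Emit:
{"fn": "step_arm", "kwargs": {
  "increments": [
    {"translation": [0,-1,0],"rot": [0,0,-1],"fingers": -0.06},
    {"translation": [0,0,0],"rot": [0,0,-1],"fingers": -0.06},
    {"translation": [0,0,0],"rot": [0,0,-1],"fingers": -0.06},
    {"translation": [0,0,0],"rot": [0,0,-1],"fingers": -0.06},
    {"translation": [0,0,0],"rot": [0,0,-1],"fingers": -0.06},
    {"translation": [0,0,0],"rot": [0,0,-1],"fingers": -0.06},
    {"translation": [0,0,0],"rot": [0,0,-1],"fingers": -0.06},
    {"translation": [0,0,0],"rot": [0,0,-1],"fingers": -0.06},
    {"translation": [0,0,0],"rot": [0,0,-1],"fingers": -0.06},
    {"translation": [0,0,0],"rot": [0,0,-1],"fingers": -0.06}
  ]
}}

```text
time: 40.0
eef_pos: [0.3831, 0.1321, 0.2947]
tool_rot: [180.0, 0.0, 153.5]
wrist_force: [-0.2, 0.1, 0.0]
gripper_width: 0.467
finger_force: 0.0
```

```bash
python3 - <<'E'
from h import *
go([.108,-.130,.130],YAW+180)
for P,b in bushes(False):
    if b>.5: print(np.round(rack(P)*1000,1))
p,d=eyes.get_image("top"); cv2.imwrite("pics/t5.png",cv2.resize(p[140:290,150:350],None,fx=4,fy=4,interpolation=cv2.INTER_CUBIC))
E
```

```text
t 40.0 grasp(rack mm) [-101.1 -126.1  140. ] shift [-6.97 -0.13  0.33] turn [ -0.     0.   -12.47] F [-0.2  0.1  0. ] w 39.7 ff 0.0
[ 129.7 -288.4   57. ]
[ 108.1 -130.9   57. ]
[ -12.3 -125.4   57. ]
[ 0.3 -0.3 57. ]
[ 1.2 45.2 57. ]
```

View pics/t5.png

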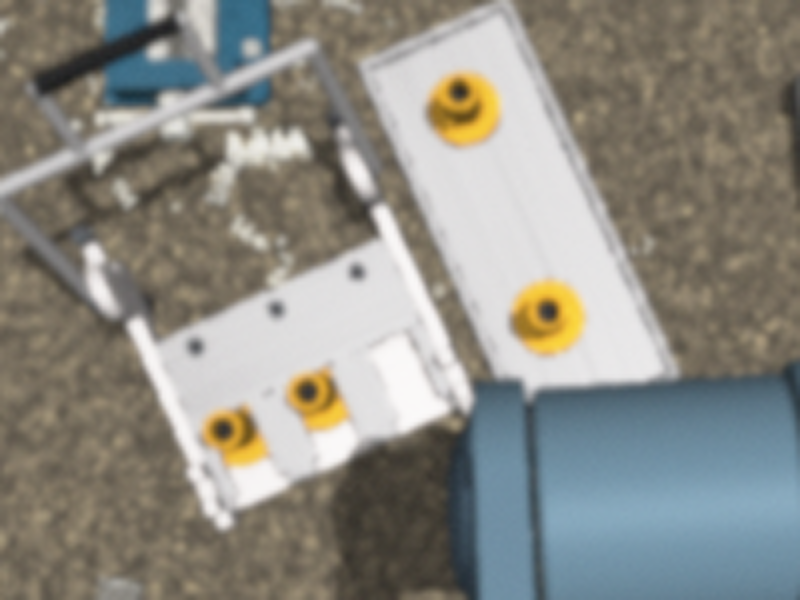

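The top crop shows bushes home in slots 2 (310,392) and 3 (225,432), slot 1 empty, the old bush standing on the tray at (548,315), and the last fresh bush undisturbed at (463,98). I fetch that one with the fingers along rack x, clear of the bail arm.

Emit:
{"fn": "step_arm", "kwargs": {
  "increments": [
    {"translation": [0,0,0],"rot": [0,0,1],"fingers": -0.06},
    {"translation": [0,0,0],"rot": [0,0,1],"fingers": -0.06},
    {"translation": [0,0,0],"rot": [0,0,1],"fingers": -0.06},
    {"translation": [0,0,0],"rot": [0,0,1],"fingers": -0.06},
    {"translation": [0,0,0],"rot": [0,0,1],"fingers": -0.06},
    {"translation": [0,0,0],"rot": [0,0,1],"fingers": -0.06},
    {"translation": [0,0,0],"rot": [0,0,1],"fingers": -0.06},
    {"translation": [0,0,0],"rot": [0,0,1],"fingers": -0.06},
    {"translation": [0,0,0],"rot": [0,0,1],"fingers": -0.06},
    {"translation": [0,0,0],"rot": [0,0,1],"fingers": -0.06}
  ]
}}

```text
time: 41.1
eef_pos: [0.3831, 0.1321, 0.2946]
tool_rot: [180.0, 0.0, 113.1]
wrist_force: [1.4, 0.7, -0.2]
gripper_width: 0.473
finger_force: 0.0
```

Emit:
{"fn": "step_arm", "kwargs": {
  "increments": [
    {"translation": [-0.12,0.5,0],"rot": [0,0,0],"fingers": -0.06},
    {"translation": [0,0.8,0],"rot": [0,0,0],"fingers": -0.06},
    {"translation": [0,0.8,0],"rot": [0,0,0],"fingers": -0.06},
    {"translation": [0,0.8,0],"rot": [0,0,0],"fingers": -0.06},
    {"translation": [0,0.8,0],"rot": [0,0,0],"fingers": -0.06},
    {"translation": [0,0.8,0],"rot": [0,0,0],"fingers": -0.06},
    {"translation": [0,0.8,0],"rot": [0,0,0],"fingers": -0.06},
    {"translation": [0,0.8,0],"rot": [0,0,0],"fingers": -0.06},
    {"translation": [0,0.6,0],"rot": [0,0,0],"fingers": -0.06},
    {"translation": [0,0.3,0],"rot": [0,0,0],"fingers": -0.06}
  ]
}}

```text
time: 42.1
eef_pos: [0.5784, 0.2124, 0.2946]
tool_rot: [180.0, 0.0, 113.3]
wrist_force: [-0.5, -0.5, 0.2]
gripper_width: 0.469
finger_force: 0.0
```

```bash
python3 - <<'E'
from h import *
go([.1089,-.1297,.0495])
E
```

```text
t 42.1 grasp(rack mm) [ 110.1 -130.   139.9] shift [ 0.01 -0.04  3.01] turn [ 0.01  0.   -0.03] F [-0.5 -0.5  0.2] w 39.9 ff 0.0
```

Emit:
{"fn": "step_arm", "kwargs": {
  "increments": [
    {"translation": [0.01,-0.04,0.4],"rot": [0,0,0],"fingers": -0.06},
    {"translation": [0,0,0.6],"rot": [0,0,0],"fingers": -0.06},
    {"translation": [0,0,0.6],"rot": [0,0,0],"fingers": -0.06},
    {"translation": [0,0,0.6],"rot": [0,0,0],"fingers": -0.06},
    {"translation": [0,0,0.5],"rot": [0,0,0],"fingers": -0.06},
    {"translation": [0,0,0.31],"rot": [0,0,0],"fingers": -0.06},
    {"translation": [0,0,0],"rot": [0,0,0],"fingers": -1},
    {"translation": [0,0,0],"rot": [0,0,0],"fingers": -1},
    {"translation": [0,0,0],"rot": [0,0,0],"fingers": -1},
    {"translation": [0,0,0],"rot": [0,0,0],"fingers": -1}
  ],
  "newtons": 40
}}

```text
time: 43.1
eef_pos: [0.5763, 0.2119, 0.205]
tool_rot: [179.9, 0.0, 113.4]
wrist_force: [0.5, -0.1, -0.6]
gripper_width: 0.219
finger_force: 39.0
```

Emit:
{"fn": "step_arm", "kwargs": {
  "increments": [
    {"translation": [0,0,0],"rot": [0,0,0],"fingers": -1},
    {"translation": [0,0,0],"rot": [0,0,0],"fingers": -1},
    {"translation": [0,0,-0.6],"rot": [0,0,0],"fingers": -1},
    {"translation": [0,0,-0.9],"rot": [0,0,0],"fingers": -1},
    {"translation": [0,0,-0.9],"rot": [0,0,0],"fingers": -1},
    {"translation": [0,-0.4,-0.8],"rot": [0,0,0],"fingers": -1},
    {"translation": [0,-0.8,0],"rot": [0,0,0],"fingers": -1},
    {"translation": [0,-0.9,0],"rot": [0,0,0],"fingers": -1},
    {"translation": [0,-0.9,0],"rot": [0,0,0],"fingers": -1},
    {"translation": [0,-0.9,0],"rot": [0,0,0],"fingers": -1}
  ]
}}

```text
time: 44.1
eef_pos: [0.4676, 0.1651, 0.3003]
tool_rot: [180.0, 0.0, 113.4]
wrist_force: [0.5, -0.2, -1.0]
gripper_width: 0.219
finger_force: 39.4
```

```bash
python3 - <<'E'
from h import *
go([-.080,-.0453,.145])
E
```

```text
t 44.1 grasp(rack mm) [ -10.4 -129.4  145.6] shift [ 2.8  -2.32  0.02] turn [ 0.    0.   -0.01] F [ 0.5 -0.2 -1. ] w 18.6 ff 39.4
```

Emit:
{"fn": "step_arm", "kwargs": {
  "increments": [
    {"translation": [0.1,-0.5,0],"rot": [0,0,0],"fingers": -1},
    {"translation": [0.4,-0.6,0],"rot": [0,0,0],"fingers": -1},
    {"translation": [0.6,-0.6,0],"rot": [0,0,0],"fingers": -1},
    {"translation": [0.7,-0.42,0],"rot": [0,0,0],"fingers": -1},
    {"translation": [0.6,0,0],"rot": [0,0,0],"fingers": -1},
    {"translation": [0.4,0,0.5],"rot": [0,0,0],"fingers": -1},
    {"translation": [0,0,0.8],"rot": [0,0,0],"fingers": -1},
    {"translation": [0,0,0.8],"rot": [0,0,0],"fingers": -1},
    {"translation": [0,0,0.5],"rot": [0,0,0],"fingers": -1},
    {"translation": [0,0,0.3],"rot": [0,0,0],"fingers": -1}
  ]
}}

```text
time: 45.1
eef_pos: [0.3765, 0.2172, 0.2121]
tool_rot: [-179.9, -0.0, 113.4]
wrist_force: [-0.0, -0.5, -1.3]
gripper_width: 0.22
finger_force: 39.4
```

```bash
python3 - <<'E'
from h import *
go([-.042,-.0453,.0565])
E
```

```text
t 45.1 grasp(rack mm) [-73.6 -45.3  57.4] shift [0.   1.05 0.03] turn [-0.03 -0.   -0.01] F [-0.  -0.5 -1.3] w 18.7 ff 39.4
```

Emit:
{"fn": "step_arm", "kwargs": {
  "increments": [
    {"translation": [0,0,0],"rot": [0,0,0],"fingers": -1},
    {"translation": [0,0.15,0],"rot": [0,0,0],"fingers": -1},
    {"translation": [0,0.15,0],"rot": [0,0,0],"fingers": -1},
    {"translation": [0,0.15,0],"rot": [0,0,0],"fingers": -1},
    {"translation": [0,0.15,0],"rot": [0,0,0],"fingers": -1},
    {"translation": [0,0.1,0],"rot": [0,0,0],"fingers": -1},
    {"translation": [0,0.1,0],"rot": [0,0,0],"fingers": -1},
    {"translation": [0,0.1,0],"rot": [0,0,0],"fingers": -1},
    {"translation": [0,0.1,0],"rot": [0,0,0],"fingers": -1},
    {"translation": [0,0,0],"rot": [0,0,0],"fingers": -1}
  ]
}}

```text
time: 46.1
eef_pos: [0.4044, 0.2295, 0.2129]
tool_rot: [-179.9, -0.1, 113.3]
wrist_force: [-0.7, 1.6, -1.8]
gripper_width: 0.217
finger_force: 39.3
```

```bash
python3 - <<'E'
from h import *
go([0.001,-.0453,.055])
E
```

```text
t 46.1 grasp(rack mm) [-43.1 -45.1  58.2] shift [-0.    1.46  0.11] turn [-0.01 -0.01 -0.02] F [-0.7  1.6 -1.8] w 18.4 ff 39.3
```

Emit:
{"fn": "step_arm", "kwargs": {
  "increments": [
    {"translation": [0.03,0,0.08],"rot": [0,0,0],"fingers": -1},
    {"translation": [0,0.1,0],"rot": [0,0,0],"fingers": -1},
    {"translation": [0,0.1,0],"rot": [0,0,0],"fingers": -1},
    {"translation": [0,0.1,0],"rot": [0,0,0],"fingers": -1},
    {"translation": [0,0.1,0],"rot": [0,0,0],"fingers": -1},
    {"translation": [0,0.1,0],"rot": [0,0,0],"fingers": -1},
    {"translation": [0,0.1,0],"rot": [0,0,0],"fingers": -1},
    {"translation": [0,0.1,0],"rot": [0,0,0],"fingers": -1},
    {"translation": [0,0.1,0],"rot": [0,0,0],"fingers": -1},
    {"translation": [0,0,0],"rot": [0,0,0],"fingers": -1}
  ]
}}

```text
time: 47.1
eef_pos: [0.4266, 0.2398, 0.2109]
tool_rot: [180.0, -0.0, 113.4]
wrist_force: [-1.7, 2.5, -1.5]
gripper_width: 0.216
finger_force: 39.3
```

```bash
python3 - <<'E'
from h import *
go([0.001,-.0453,.055])
E
```

```text
t 47.1 grasp(rack mm) [-18.3 -44.5  56.2] shift [-0.02  0.65  0.04] turn [ 0.01 -0.   -0.01] F [-1.7  2.5 -1.5] w 18.4 ff 39.3
```

Side force is only 3 N, so I continue home.

Emit:
{"fn": "step_arm", "kwargs": {
  "increments": [
    {"translation": [0.03,0.1,0.04],"rot": [0,0,0],"fingers": -1},
    {"translation": [0,0.1,0],"rot": [0,0,0],"fingers": -1},
    {"translation": [0,0.1,0],"rot": [0,0,0],"fingers": -1},
    {"translation": [0,0.1,0],"rot": [0,0,0],"fingers": -1},
    {"translation": [0,0.1,0],"rot": [0,0,0],"fingers": -1},
    {"translation": [0,0.1,0],"rot": [0,0,0],"fingers": -1},
    {"translation": [0,0.05,0],"rot": [0,0,0],"fingers": -1},
    {"translation": [0,0,0],"rot": [0,0,0],"fingers": -1},
    {"translation": [0,0,0],"rot": [0,0,0],"fingers": -1},
    {"translation": [0,0,0],"rot": [0,0,0],"fingers": -1}
  ]
}}

```text
time: 48.1
eef_pos: [0.4437, 0.2481, 0.2096]
tool_rot: [-180.0, -0.0, 113.4]
wrist_force: [0.0, 0.7, -1.4]
gripper_width: 0.22
finger_force: 39.4
```

```bash
python3 - <<'E'
from h import *
go([0.001,-.0453,.055])
E
```

```text
t 48.1 grasp(rack mm) [  0.5 -43.7  54.9] shift [-0.05  0.01 -0.  ] turn [-0.   -0.   -0.01] F [ 0.   0.7 -1.4] w 18.7 ff 39.4
```

Emit:
{"fn": "step_arm", "kwargs": {
  "increments": [
    {"translation": [0,0,0],"rot": [0,0,0],"fingers": -0.06},
    {"translation": [0,0,0],"rot": [0,0,0],"fingers": -0.06},
    {"translation": [0,0,0],"rot": [0,0,0],"fingers": -0.06},
    {"translation": [0,0,0],"rot": [0,0,0],"fingers": -0.06},
    {"translation": [0,0,-0.6],"rot": [0,0,0],"fingers": -0.06},
    {"translation": [0,0,-0.9],"rot": [0,0,0],"fingers": -0.06},
    {"translation": [0,0,-0.9],"rot": [0,0,0],"fingers": -0.06},
    {"translation": [0,-0.8,-0.8],"rot": [0,0,0],"fingers": -0.06},
    {"translation": [0,-1,-0.9],"rot": [0,0,0],"fingers": -0.06},
    {"translation": [0,-1,-0.9],"rot": [0,0,0],"fingers": -0.06}
  ]
}}

```text
time: 49.1
eef_pos: [0.3657, 0.2144, 0.3605]
tool_rot: [-180.0, -0.0, 113.4]
wrist_force: [-0.4, -0.4, 0.7]
gripper_width: 0.468
finger_force: 0.0
```

Emit:
{"fn": "step_arm", "kwargs": {
  "increments": [
    {"translation": [0,-1,-0.9],"rot": [0,0,0],"fingers": -0.06},
    {"translation": [0,-1,-0.5],"rot": [0,0,0],"fingers": -0.06},
    {"translation": [0,0,0],"rot": [0,0,0],"fingers": -0.06},
    {"translation": [0,0,0],"rot": [0,0,0],"fingers": -0.06},
    {"translation": [0,0,0],"rot": [0,0,0],"fingers": -0.06},
    {"translation": [0,0,0],"rot": [0,0,0],"fingers": -0.06},
    {"translation": [0,0,0],"rot": [0,0,0],"fingers": -0.06},
    {"translation": [0,0,0],"rot": [0,0,0],"fingers": -0.06},
    {"translation": [0,0,0],"rot": [0,0,0],"fingers": -0.06},
    {"translation": [0,0,0],"rot": [0,0,0],"fingers": -0.06}
  ]
}}

```text
time: 50.1
eef_pos: [0.3117, 0.1911, 0.4015]
tool_rot: [-180.0, -0.0, 113.4]
wrist_force: [-0.3, 0.1, -0.3]
gripper_width: 0.471
finger_force: 0.0
```

```bash
python3 - <<'E'
from h import *
go([.157,0.002,.28])
for P,b in bushes(False):
    if b>.5: print(np.round(rack(P)*1000,1))
p,d=eyes.get_image("top"); C=cloud("top",d)
for c in ((176.5,152.8),): 
    w=C[int(c[1])-3:int(c[1])+4,int(c[0])-5:int(c[0])+6].reshape(-1,3); w=w[w[:,2]>.12]
    print(len(w),"bar",np.round(rack(onz("top",c,.203))*1000,1), np.round(rack(np.median(w,0))*1000,1) if len(w) else "")
cv2.imwrite("pics/t6.png",cv2.resize(p[130:290,140:340],None,fx=3.6,fy=3.6,interpolation=cv2.INTER_CUBIC))
E
```

```text
t 50.1 grasp(rack mm) [-143.3  -43.6  246.8] shift [ 1.52 10.01 -1.11] turn [-0.01 -0.   -0.01] F [-0.3  0.1 -0.3] w 40.0 ff 0.0
[ 128.7 -287.9   57. ]
[ -12.3 -125.4   57. ]
[  2.1 -45.   57. ]
[ 0.3 -0.3 57. ]
[ 1.2 45.2 57. ]
57 bar [155.   2. 203.] [155.3   1.7 202.5]
```

View pics/t6.png

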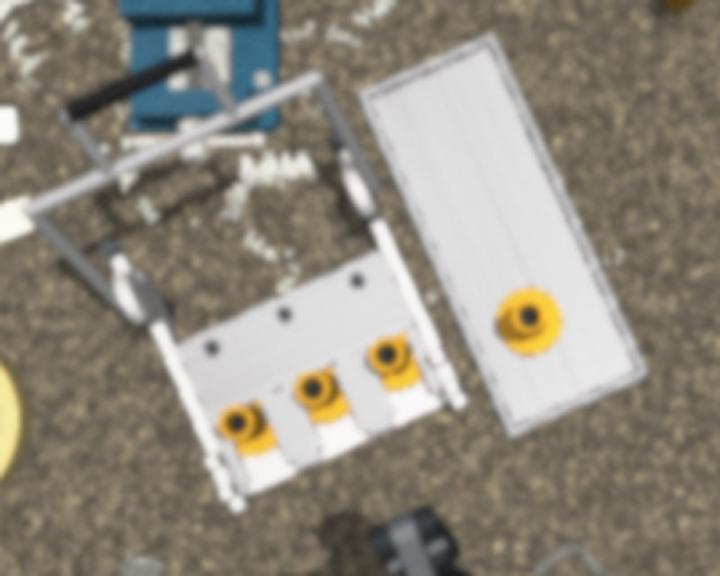

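The top crop shows three fresh bushes home at (388,357), (315,390) and (240,423). The old bush stands on the tray at (528,318), and the bail handle is at (135,87). Now I fetch the bail.

Emit:
{"fn": "step_arm", "kwargs": {
  "increments": [
    {"translation": [0.1,0.6,-0.5],"rot": [0,0,0],"fingers": -0.2},
    {"translation": [0.16,1,-0.6],"rot": [0,0,0],"fingers": -0.2},
    {"translation": [0.16,1,0],"rot": [0,0,0],"fingers": -0.2},
    {"translation": [0.16,1,0],"rot": [0,0,0],"fingers": -0.2},
    {"translation": [0.16,1,0],"rot": [0,0,0],"fingers": -0.2},
    {"translation": [0.16,1,0],"rot": [0,0,0],"fingers": -0.2},
    {"translation": [0.16,1,0],"rot": [0,0,0],"fingers": -0.2},
    {"translation": [0.16,1,0],"rot": [0,0,0],"fingers": -0.2},
    {"translation": [0.16,1,0],"rot": [0,0,0],"fingers": -0.2},
    {"translation": [0.1,0.9,0],"rot": [0,0,0],"fingers": -0.2}
  ]
}}

```text
time: 51.2
eef_pos: [0.5568, 0.3457, 0.4343]
tool_rot: [-180.0, -0.0, 113.4]
wrist_force: [-0.5, -1.2, 0.6]
gripper_width: 0.398
finger_force: 0.0
```

Emit:
{"fn": "step_arm", "kwargs": {
  "increments": [
    {"translation": [0.03,0.45,0],"rot": [0,0,0],"fingers": -0.2},
    {"translation": [0,0,0],"rot": [0,0,0],"fingers": -0.2},
    {"translation": [0,0,0],"rot": [0,0,0],"fingers": -0.2},
    {"translation": [0,0,0],"rot": [0,0,0],"fingers": -0.2},
    {"translation": [0,0,0],"rot": [0,0,0],"fingers": -0.2},
    {"translation": [0,0,0],"rot": [0,0,0],"fingers": -0.2},
    {"translation": [0,0,0],"rot": [0,0,0],"fingers": -0.2},
    {"translation": [0,0,0],"rot": [0,0,0],"fingers": -0.2},
    {"translation": [0,0,0],"rot": [0,0,0],"fingers": -0.2},
    {"translation": [0,0,0],"rot": [0,0,0],"fingers": -0.2}
  ]
}}

```text
time: 52.2
eef_pos: [0.5677, 0.351, 0.4347]
tool_rot: [-180.0, -0.0, 113.4]
wrist_force: [0.5, 0.5, -0.3]
gripper_width: 0.397
finger_force: 0.0
```

```bash
python3 - <<'E'
from h import *
go([.156,0.002,.201])
a0=np.arctan2(-.015,.157)
def P(q): a=a0+q; return np.array([.090-.158*np.cos(a),0,.055+.158*np.sin(a)])
print(P(2.1))
qs=np.linspace(2.1,.9,13)
for a,b in zip(qs[:-1],qs[1:]):
    t=(P(b)-P(a))/.03; print(round(b,2),"ty %.2f tz %.2f"%(t[0],-t[2]))
E
```

```text
t 52.2 grasp(rack mm) [155.2   1.5 280. ] shift [0.02 0.03 2.63] turn [-0.   -0.   -0.01] F [ 0.5  0.5 -0.3] w 33.7 ff 0.0
[0.15643256 0.         0.19835521]
2.0 ty -0.49 tz -0.20
1.9 ty -0.51 tz -0.15
1.8 ty -0.52 tz -0.10
1.7 ty -0.52 tz -0.04
1.6 ty -0.53 tz 0.01
1.5 ty -0.52 tz 0.06
1.4 ty -0.51 tz 0.11
1.3 ty -0.50 tz 0.16
1.2 ty -0.48 tz 0.21
1.1 ty -0.46 tz 0.26
1.0 ty -0.43 tz 0.30
0.9 ty -0.40 tz 0.35
```

Emit:
{"fn": "step_arm", "kwargs": {
  "increments": [
    {"translation": [0.02,0.03,0.5],"rot": [0,0,0],"fingers": -0.2},
    {"translation": [0,0,0.6],"rot": [0,0,0],"fingers": -0.2},
    {"translation": [0,0,0.6],"rot": [0,0,0],"fingers": -0.2},
    {"translation": [0,0,0.6],"rot": [0,0,0],"fingers": -0.2},
    {"translation": [0,0,0.33],"rot": [0,0,0],"fingers": -0.2},
    {"translation": [0,0,0],"rot": [0,0,0],"fingers": -1},
    {"translation": [0,0,0],"rot": [0,0,0],"fingers": -1},
    {"translation": [0,0,0],"rot": [0,0,0],"fingers": -1},
    {"translation": [0,0,0],"rot": [0,0,0],"fingers": -1},
    {"translation": [0,0,0],"rot": [0,0,0],"fingers": -1}
  ],
  "newtons": 20
}}

```text
time: 53.2
eef_pos: [0.5681, 0.3518, 0.3556]
tool_rot: [-180.0, 0.0, 113.4]
wrist_force: [-0.9, -1.1, -4.6]
gripper_width: 0.106
finger_force: 21.1
```

Emit:
{"fn": "step_arm", "kwargs": {
  "increments": [
    {"translation": [0,-0.49,-0.2],"rot": [0,0,0],"fingers": -1},
    {"translation": [0,-0.51,-0.15],"rot": [0,0,0],"fingers": -1},
    {"translation": [0,-0.52,-0.1],"rot": [0,0,0],"fingers": -1},
    {"translation": [0,-0.52,-0.04],"rot": [0,0,0],"fingers": -1},
    {"translation": [0,-0.53,0.01],"rot": [0,0,0],"fingers": -1},
    {"translation": [0,-0.52,0.06],"rot": [0,0,0],"fingers": -1},
    {"translation": [0,-0.51,0.11],"rot": [0,0,0],"fingers": -1},
    {"translation": [0,-0.5,0.16],"rot": [0,0,0],"fingers": -1},
    {"translation": [0,-0.48,0.21],"rot": [0,0,0],"fingers": -1},
    {"translation": [0,-0.46,0.26],"rot": [0,0,0],"fingers": -1}
  ]
}}

```text
time: 54.2
eef_pos: [0.4303, 0.2914, 0.3488]
tool_rot: [179.6, 0.2, 113.4]
wrist_force: [1.7, -5.6, 2.2]
gripper_width: 0.104
finger_force: 20.6
```

```bash
python3 - <<'E'
from h import *
go([.156,0.002,.201])
E
```

```text
t 54.2 grasp(rack mm) [  6.6   0.8 194.1] shift [ 0.02  5.02 -0.23] turn [ 0.1   0.05 -0.01] F [ 1.7 -5.6  2.2] w 8.8 ff 20.6
```

The bail is at about 1.1 rad, so I let go, rise and let it sink.

Emit:
{"fn": "step_arm", "kwargs": {
  "increments": [
    {"translation": [0,0,0],"rot": [0,0,0],"fingers": -0.3},
    {"translation": [0,0,0],"rot": [0,0,0],"fingers": -0.3},
    {"translation": [0,0,-0.5],"rot": [0,0,0],"fingers": -0.3},
    {"translation": [0,0,-0.9],"rot": [0,0,0],"fingers": -0.3},
    {"translation": [0,0,-0.9],"rot": [0,0,0],"fingers": -0.3},
    {"translation": [0,0,-0.5],"rot": [0,0,0],"fingers": -0.3},
    {"translation": [-1,0,0],"rot": [0,0,0],"fingers": -0.3},
    {"translation": [-1,0,0],"rot": [0,0,0],"fingers": -0.3},
    {"translation": [-1,0,0],"rot": [0,0,0],"fingers": -0.3},
    {"translation": [-1,0,0],"rot": [0,0,0],"fingers": -0.3}
  ]
}}

```text
time: 55.2
eef_pos: [0.4776, 0.1809, 0.4312]
tool_rot: [179.9, 0.0, 113.4]
wrist_force: [-0.1, 0.2, 0.1]
gripper_width: 0.354
finger_force: 0.0
```

Emit:
{"fn": "step_arm", "kwargs": {
  "increments": [
    {"translation": [-1,0,0],"rot": [0,0,0],"fingers": -0.3},
    {"translation": [-1,0,0],"rot": [0,0,0],"fingers": -0.3},
    {"translation": [-1,0,0],"rot": [0,0,0],"fingers": -0.3},
    {"translation": [0,0,0],"rot": [0,0,0],"fingers": -0.3},
    {"translation": [0,0,0],"rot": [0,0,0],"fingers": -0.3},
    {"translation": [0,0,0],"rot": [0,0,0],"fingers": -0.3},
    {"translation": [0,0,0],"rot": [0,0,0],"fingers": -0.3},
    {"translation": [0,0,0],"rot": [0,0,0],"fingers": -0.3},
    {"translation": [0,0,0],"rot": [0,0,0],"fingers": -0.3},
    {"translation": [0,0,0],"rot": [0,0,0],"fingers": -0.3}
  ]
}}

```text
time: 56.2
eef_pos: [0.5126, 0.0995, 0.4302]
tool_rot: [180.0, 0.0, 113.4]
wrist_force: [-0.4, -0.8, -0.2]
gripper_width: 0.35
finger_force: 0.0
```

Emit:
{"fn": "step_arm", "kwargs": {
  "increments": [
    {"translation": [0,0,0],"rot": [0,0,0],"fingers": -0.3},
    {"translation": [0,0,0],"rot": [0,0,0],"fingers": -0.3},
    {"translation": [0,0,0],"rot": [0,0,0],"fingers": -0.3},
    {"translation": [0,0,0],"rot": [0,0,0],"fingers": -0.3},
    {"translation": [0,0,0],"rot": [0,0,0],"fingers": -0.3},
    {"translation": [0,0,0],"rot": [0,0,0],"fingers": -0.3},
    {"translation": [0,0,0],"rot": [0,0,0],"fingers": -0.3},
    {"translation": [0,0,0],"rot": [0,0,0],"fingers": -0.3},
    {"translation": [0,0,0],"rot": [0,0,0],"fingers": -0.3},
    {"translation": [0,0,0],"rot": [0,0,0],"fingers": -0.3}
  ]
}}

```text
time: 57.2
eef_pos: [0.5127, 0.0991, 0.4302]
tool_rot: [-180.0, -0.0, 113.4]
wrist_force: [0.1, 0.9, -0.1]
gripper_width: 0.348
finger_force: 0.0
```

```bash
python3 - <<'E'
from h import *
p,d=eyes.get_image("scene"); cv2.imwrite("pics/s7.png",cv2.resize(p[150:340,170:400],None,fx=3,fy=3,interpolation=cv2.INTER_CUBIC))
p,d=eyes.get_image("top"); C=cloud("top",d)
for P,b in bushes(False):
    if b>.5: print(np.round(rack(P)*1000,1))
u,v=proj("top",[unrack([-.067,0,.045])])[0].astype(int); w=C[v-2:v+3,u-3:u+4].reshape(-1,3); print("handle z",np.round(np.sort(w[:,2])[-8:],4))
E
```

```text
[ -12.3 -125.4   57. ]
[  2.1 -45.   57. ]
[ 0.3 -0.3 57. ]
[ 1.2 45.2 57. ]
handle z [0.0456 0.0457 0.0458 0.046  0.0465 0.0465 0.0466 0.047 ]
```

View pics/s7.png

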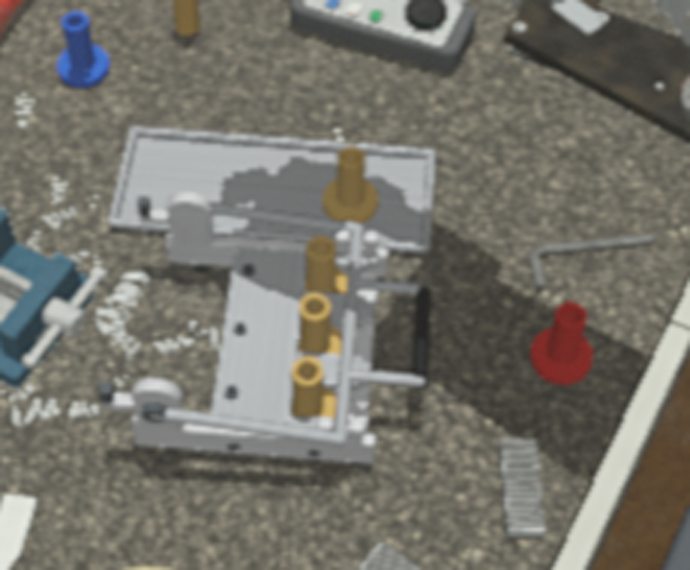

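The bail lies shut: the handle is at crop (422,330) with its top at z ≈ 46 mm, as at the start. Three bushes are home behind it and the old bush stands on the tray at (350,185).

```bash
python3 -c "
from station import order
print(order.hand_in())"
```

```text
the job is handed in; nothing more can be done
None
```

The rack is changed over and handed in at about 57 s; the hand-in returned no verdict. My last camera check showed all three fresh bushes home, the one old bush upright on the tray, and the bail shut in its catches; nothing came near the sleeve, last measured where it started.

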